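# Change the cells in the bench tool's battery pack

### The arm

A 6-joint arm with a two-finger parallel gripper is mounted at the origin on a cart in front of the work surface, level with it; the furniture and walls round the work are solid. World frame = base frame: x ahead of the robot, y to its left, z up, the work surface at z = 0. Lengths are in m, angles in rad, forces in N, time in s.
With the tool pointing down it reaches from about 0.3 to 0.775 m from the base axis. Payload 14.6 kg.
Tool frame: the origin (TCP) lies at the very end of the fingers, on their centre line; the grasp point (between the pads) lies 19 mm behind it; z points along the fingers, y is the direction in which the jaws open and shut (so a half turn about z gives the same grasp; the last joint's range is limited). The gripper opens to 94 mm and grips with 3 to 60 N. Pads are 16 mm wide; open, the fingers measure 119 mm over their backs; the gripper's body (75 mm by 177 mm) begins 78 mm behind the grasp point.
Start: joints at [-0.067, 0.3, 1.521, -0, 1.321, -0.067], TCP at [0.55, -0, 0.205] pointing down, gripper open.
Joint ranges: [-3.03, 3.03], [-0.79, 2.21], [0.23, 2.52], [-1.04, 4.18], [0, 3.07], [-2.55, 2.55]. Speed limits (rad/s): [2.22, 2.22, 2.57, 3.14, 3.14, 3.14].

### API

Orientations are given as [roll, pitch, yaw] about the fixed x, y, z axes, in that order (R = Rz(yaw) Ry(pitch) Rx(roll)).
In Python, from station import get_obs, vision, hand_in gives the robot as it stands.
- The arm moves only by the tool play_rows, never from a script. Its argument "moves" is a list of rows, each an object with "claw": the opening, from 0 (shut) to 1 (fully open); "linear": the shift along the tool's x, y, z in mm, a list of three; "turn": the turn, a rotation vector about the tool's x, y, z in rad, a list of three. In form: [{"claw": claw, "linear": [tx, ty, tz], "turn": [ax, ay, az]}, ...]. A call has 1 to 8 rows; each row is the pose to reach, as a shift and turn from the pose measured when the call began, along the tool's axes at that moment; what a row does not reach only later rows make up. A row lasts 1/8 s, in which the tool goes at most 62.5 mm and 10.7 degrees, less where a joint would pass 70% of its speed; a pose out of reach is approached as far as the arm can. A call with a gripper value outside its range is refused whole. The fingers move at their own pace and stop on an object; "force" is the grip in N (left out, the last holds). Time passes only in rows, so rows that repeat a pose let the fingers close. It gives the time, the measured TCP pose, the force and the opening at its end, in the units of the state.
- get_obs(): the state, without advancing time (a new reading comes with each control period).
- vision.camera(name): name is "scene" or "side" or "wrist"; returns the picture (400x640x3 uint8, blue, green, red); there is no depth.
- vision.camera_info(name): a dict with "camera_matrix" (3x3 intrinsics, pixels), "k1" (the pictures are not rectified: a ray, as slopes to the right and down, at radius r is drawn at 1 + k1 r^2 times it, then the intrinsics apply), "rvec" (rotation vector, rad) and "tvec" (3), from world to camera coordinates, as OpenCV has them; the wrist camera has in their place "mount" (4x4, takes a point from camera to tool coordinates, whose origin is the TCP and whose axes are the flange's). Camera axes: x right, y down, z forward; pixel columns grow to the right and rows downward; lengths in m; the calibration is good to about 2 mm. A picture is of the moment at which its call begins: read the wrist's pose just before it. camera_info takes no time and is no camera call.
- hand_in(): hands the job in, once; it reports no verdict.
The state is a dict: "time_s": time; "qpos": joint angles; "joint_vel": joint speeds; "tau": joint torques, N m; "ee_pos": TCP position; "eef_rot": TCP orientation; "force": force on the tool from outside, world axes, zero at the start; "moment": the same for the moment, N m; "grip_width": finger opening in m.
Only numpy, scipy, OpenCV 4.12 (cv2) and the standard library are available. Lean on these libraries where they do the work, as an engineer would, in place of code of your own. Each camera call takes 0.05 s, during which the arm holds its last target.

### The job

Change the cells in the battery pack: first slide the orange grip fully to its unlocked end (tabs between the bays), then take every flat red cell out of the pack and lay it in the blue tray, and fit every green cell into a free bay, minus end pressed back against the spring and plus end dropped in against the front contact so that it lies level and fully home. Only when all that is done, slide the orange grip fully back to its locked end; leave the loupe and the round tin alone.

Things in the scene. Friction and masses are not known exactly. Their poses are not given: they have to be found in the camera images.
- pack: grey four-bay battery pack fixed to the worktop, 244 mm wide (y), 152 mm deep (x: 80 mm ahead of its origin to 72 mm behind), origin under its middle on the worktop, -x side to the robot. Bays side by side along y, 52 mm apart; cells lie along x. Base plate 6 mm thick, spring housing at the rear 46 mm high.
- comb (a joint): locking slide, an aluminium comb bar at the pack's front: m, 0 = unlocked end stop (12 mm wide tabs midway between bays), 0.026 = locked end stop (a tab over the front end of each bay, underside 39.5 mm above the worktop, reaching 11 mm behind the contact face). Grows as the grip moves to the pack's +y. Friction about 1.5 N; stays where left.
- lock_grip (a point): orange grip of the locking slide, an upright block 16 mm (pack x) by 14 mm (pack y), top 51 mm above the worktop, at the front of the pack; point on its axis 38 mm above the worktop; axes as the pack's.
- tray: fixed blue open tray for flat cells, 160 mm (x) by 120 mm (y), 22 mm high, walls and floor 4 mm; origin under its middle on the worktop.
- bay_1 (a point): far left (+y) bay: centre of a cell seated in it, 26 mm above the worktop; axes as the pack's. Seated, a cell's x axis is along +x. Cell rests on two saddles 12 mm long with cheeks 9 mm high, 2 mm clear each side; fingers have free space between them from 21 mm ahead of this point to 16 mm behind. Fixed contact wall in front: face 35 mm ahead, top 3 mm above this point.
- spring_1 (a joint): spring contact at the rear of the far left (+y) bay, a steel plate 18 mm wide, top 24 mm above the bay point, on a coil spring: m pushed back, 0 to 0.014. At 0 its face is 29 mm behind the bay point, so a 70 mm cell must push it 6 mm to fit. 1.2 N to start, 3.6 N with a cell in, 6.8 N fully back. Empty bay: near 0; seated cell: near 0.006.
- bay_2 (a point): inner left bay: centre of a cell seated in it, 26 mm above the worktop; axes as the pack's. Seated, a cell's x axis is along +x. Cell rests on two saddles 12 mm long with cheeks 9 mm high, 2 mm clear each side; fingers have free space between them from 21 mm ahead of this point to 16 mm behind. Fixed contact wall in front: face 35 mm ahead, top 3 mm above this point.
- spring_2 (a joint): spring contact at the rear of the inner left bay, a steel plate 18 mm wide, top 24 mm above the bay point, on a coil spring: m pushed back, 0 to 0.014. At 0 its face is 29 mm behind the bay point, so a 70 mm cell must push it 6 mm to fit. 1.2 N to start, 3.6 N with a cell in, 6.8 N fully back. Empty bay: near 0; seated cell: near 0.006.
- bay_3 (a point): inner right bay: centre of a cell seated in it, 26 mm above the worktop; axes as the pack's. Seated, a cell's x axis is along +x. Cell rests on two saddles 12 mm long with cheeks 9 mm high, 2 mm clear each side; fingers have free space between them from 21 mm ahead of this point to 16 mm behind. Fixed contact wall in front: face 35 mm ahead, top 3 mm above this point.
- spring_3 (a joint): spring contact at the rear of the inner right bay, a steel plate 18 mm wide, top 24 mm above the bay point, on a coil spring: m pushed back, 0 to 0.014. At 0 its face is 29 mm behind the bay point, so a 70 mm cell must push it 6 mm to fit. 1.2 N to start, 3.6 N with a cell in, 6.8 N fully back. Empty bay: near 0; seated cell: near 0.006.
- bay_4 (a point): far right (-y) bay: centre of a cell seated in it, 26 mm above the worktop; axes as the pack's. Seated, a cell's x axis is along +x. Cell rests on two saddles 12 mm long with cheeks 9 mm high, 2 mm clear each side; fingers have free space between them from 21 mm ahead of this point to 16 mm behind. Fixed contact wall in front: face 35 mm ahead, top 3 mm above this point.
- spring_4 (a joint): spring contact at the rear of the far right (-y) bay, a steel plate 18 mm wide, top 24 mm above the bay point, on a coil spring: m pushed back, 0 to 0.014. At 0 its face is 29 mm behind the bay point, so a 70 mm cell must push it 6 mm to fit. 1.2 N to start, 3.6 N with a cell in, 6.8 N fully back. Empty bay: near 0; seated cell: near 0.006.
- fresh_1_mid (a point): a fresh cell, green sleeve: square bar with rounded edges, 20x20 mm, 70 mm long in all, 60 g. Point at its centre, x axis along the cell: -x end is the plus end (white end face, steel button 9 mm across, 2 mm proud), +x end is the minus end (plain steel, flat). Starts lying on the worktop at the left. May be absent.
- fresh_2_mid (a point): a fresh cell, green sleeve: square bar with rounded edges, 20x20 mm, 70 mm long in all, 60 g. Point at its centre, x axis along the cell: -x end is the plus end (white end face, steel button 9 mm across, 2 mm proud), +x end is the minus end (plain steel, flat). Starts lying on the worktop at the left. May be absent.
- fresh_3_mid (a point): a fresh cell, green sleeve: square bar with rounded edges, 20x20 mm, 70 mm long in all, 60 g. Point at its centre, x axis along the cell: -x end is the plus end (white end face, steel button 9 mm across, 2 mm proud), +x end is the minus end (plain steel, flat). Starts lying on the worktop at the left. May be absent.
- fresh_4_mid (a point): a fresh cell, green sleeve: square bar with rounded edges, 20x20 mm, 70 mm long in all, 60 g. Point at its centre, x axis along the cell: -x end is the plus end (white end face, steel button 9 mm across, 2 mm proud), +x end is the minus end (plain steel, flat). Starts lying on the worktop at the left. May be absent.
- flat_1_mid (a point): a flat (used-up) cell, red sleeve: square bar with rounded edges, 20x20 mm, 70 mm long in all, 60 g. Point at its centre, x axis along the cell: -x end is the plus end (white end face, steel button 9 mm across, 2 mm proud), +x end is the minus end (plain steel, flat). Starts seated in one of the bays under the locking slide. May be absent.
- flat_2_mid (a point): a flat (used-up) cell, red sleeve: square bar with rounded edges, 20x20 mm, 70 mm long in all, 60 g. Point at its centre, x axis along the cell: -x end is the plus end (white end face, steel button 9 mm across, 2 mm proud), +x end is the minus end (plain steel, flat). Starts seated in one of the bays under the locking slide. May be absent.
- flat_3_mid (a point): a flat (used-up) cell, red sleeve: square bar with rounded edges, 20x20 mm, 70 mm long in all, 60 g. Point at its centre, x axis along the cell: -x end is the plus end (white end face, steel button 9 mm across, 2 mm proud), +x end is the minus end (plain steel, flat). Starts seated in one of the bays under the locking slide. May be absent.
- flat_4_mid (a point): a flat (used-up) cell, red sleeve: square bar with rounded edges, 20x20 mm, 70 mm long in all, 60 g. Point at its centre, x axis along the cell: -x end is the plus end (white end face, steel button 9 mm across, 2 mm proud), +x end is the minus end (plain steel, flat). Starts seated in one of the bays under the locking slide. May be absent.
- loupe: bystander: small folding loupe, 28x69x14 mm, lying loose behind the tray; origin under its middle.
- solder_tin: bystander: round white tin, 49 mm across, 20 mm high, loose in front of the pack; origin under its middle.

How it is judged:
On the way, in this order (a step that is already met when the one before it is completed fails the run):
1. the locking slide is fully unlocked while the flat cells are still in their bays and the fresh ones not yet in the pack (value of joint comb below 0.002 m and horizontal distance between flat_1_mid and bay_1 below 0.006 m and z of flat_1_mid in the frame of bay_1 between -0.003 and 0.003 m and x of lock_grip in the frame of flat_1_mid below -0.03 m and horizontal distance between flat_2_mid and bay_2 below 0.006 m and z of flat_2_mid in the frame of bay_2 between -0.003 and 0.003 m and x of lock_grip in the frame of flat_2_mid below -0.03 m and horizontal distance between flat_3_mid and bay_3 below 0.006 m and z of flat_3_mid in the frame of bay_3 between -0.003 and 0.003 m and x of lock_grip in the frame of flat_3_mid below -0.03 m and horizontal distance between flat_4_mid and bay_4 below 0.006 m and z of flat_4_mid in the frame of bay_4 between -0.003 and 0.003 m and x of lock_grip in the frame of flat_4_mid below -0.03 m and not ((horizontal distance between fresh_1_mid and bay_1 below 0.004 m and z of fresh_1_mid in the frame of bay_1 between -0.003 and 0.003 m and x of lock_grip in the frame of fresh_1_mid below -0.03 m) or (horizontal distance between fresh_1_mid and bay_2 below 0.004 m and z of fresh_1_mid in the frame of bay_2 between -0.003 and 0.003 m and x of lock_grip in the frame of fresh_1_mid below -0.03 m) or (horizontal distance between fresh_1_mid and bay_3 below 0.004 m and z of fresh_1_mid in the frame of bay_3 between -0.003 and 0.003 m and x of lock_grip in the frame of fresh_1_mid below -0.03 m) or (horizontal distance between fresh_1_mid and bay_4 below 0.004 m and z of fresh_1_mid in the frame of bay_4 between -0.003 and 0.003 m and x of lock_grip in the frame of fresh_1_mid below -0.03 m)) and not ((horizontal distance between fresh_2_mid and bay_1 below 0.004 m and z of fresh_2_mid in the frame of bay_1 between -0.003 and 0.003 m and x of lock_grip in the frame of fresh_2_mid below -0.03 m) or (horizontal distance between fresh_2_mid and bay_2 below 0.004 m and z of fresh_2_mid in the frame of bay_2 between -0.003 and 0.003 m and x of lock_grip in the frame of fresh_2_mid below -0.03 m) or (horizontal distance between fresh_2_mid and bay_3 below 0.004 m and z of fresh_2_mid in the frame of bay_3 between -0.003 and 0.003 m and x of lock_grip in the frame of fresh_2_mid below -0.03 m) or (horizontal distance between fresh_2_mid and bay_4 below 0.004 m and z of fresh_2_mid in the frame of bay_4 between -0.003 and 0.003 m and x of lock_grip in the frame of fresh_2_mid below -0.03 m)) and not ((horizontal distance between fresh_3_mid and bay_1 below 0.004 m and z of fresh_3_mid in the frame of bay_1 between -0.003 and 0.003 m and x of lock_grip in the frame of fresh_3_mid below -0.03 m) or (horizontal distance between fresh_3_mid and bay_2 below 0.004 m and z of fresh_3_mid in the frame of bay_2 between -0.003 and 0.003 m and x of lock_grip in the frame of fresh_3_mid below -0.03 m) or (horizontal distance between fresh_3_mid and bay_3 below 0.004 m and z of fresh_3_mid in the frame of bay_3 between -0.003 and 0.003 m and x of lock_grip in the frame of fresh_3_mid below -0.03 m) or (horizontal distance between fresh_3_mid and bay_4 below 0.004 m and z of fresh_3_mid in the frame of bay_4 between -0.003 and 0.003 m and x of lock_grip in the frame of fresh_3_mid below -0.03 m)) and not ((horizontal distance between fresh_4_mid and bay_1 below 0.004 m and z of fresh_4_mid in the frame of bay_1 between -0.003 and 0.003 m and x of lock_grip in the frame of fresh_4_mid below -0.03 m) or (horizontal distance between fresh_4_mid and bay_2 below 0.004 m and z of fresh_4_mid in the frame of bay_2 between -0.003 and 0.003 m and x of lock_grip in the frame of fresh_4_mid below -0.03 m) or (horizontal distance between fresh_4_mid and bay_3 below 0.004 m and z of fresh_4_mid in the frame of bay_3 between -0.003 and 0.003 m and x of lock_grip in the frame of fresh_4_mid below -0.03 m) or (horizontal distance between fresh_4_mid and bay_4 below 0.004 m and z of fresh_4_mid in the frame of bay_4 between -0.003 and 0.003 m and x of lock_grip in the frame of fresh_4_mid below -0.03 m))), for 0.1 s.
2. still unlocked, every flat cell is in the tray and every fresh cell is seated in a bay (value of joint comb below 0.005 m and x of flat_1_mid in the frame of tray between -0.072 and 0.072 m and y of flat_1_mid in the frame of tray between -0.052 and 0.052 m and z of each of flat_1_mid, flat_2_mid, flat_3_mid, flat_4_mid in the frame of tray below 0.03 m and x of flat_2_mid in the frame of tray between -0.072 and 0.072 m and y of flat_2_mid in the frame of tray between -0.052 and 0.052 m and x of flat_3_mid in the frame of tray between -0.072 and 0.072 m and y of flat_3_mid in the frame of tray between -0.052 and 0.052 m and x of flat_4_mid in the frame of tray between -0.072 and 0.072 m and y of flat_4_mid in the frame of tray between -0.052 and 0.052 m and ((horizontal distance between fresh_1_mid and bay_1 below 0.004 m and z of fresh_1_mid in the frame of bay_1 between -0.003 and 0.003 m and x of lock_grip in the frame of fresh_1_mid below -0.03 m) or (horizontal distance between fresh_1_mid and bay_2 below 0.004 m and z of fresh_1_mid in the frame of bay_2 between -0.003 and 0.003 m and x of lock_grip in the frame of fresh_1_mid below -0.03 m) or (horizontal distance between fresh_1_mid and bay_3 below 0.004 m and z of fresh_1_mid in the frame of bay_3 between -0.003 and 0.003 m and x of lock_grip in the frame of fresh_1_mid below -0.03 m) or (horizontal distance between fresh_1_mid and bay_4 below 0.004 m and z of fresh_1_mid in the frame of bay_4 between -0.003 and 0.003 m and x of lock_grip in the frame of fresh_1_mid below -0.03 m)) and ((horizontal distance between fresh_2_mid and bay_1 below 0.004 m and z of fresh_2_mid in the frame of bay_1 between -0.003 and 0.003 m and x of lock_grip in the frame of fresh_2_mid below -0.03 m) or (horizontal distance between fresh_2_mid and bay_2 below 0.004 m and z of fresh_2_mid in the frame of bay_2 between -0.003 and 0.003 m and x of lock_grip in the frame of fresh_2_mid below -0.03 m) or (horizontal distance between fresh_2_mid and bay_3 below 0.004 m and z of fresh_2_mid in the frame of bay_3 between -0.003 and 0.003 m and x of lock_grip in the frame of fresh_2_mid below -0.03 m) or (horizontal distance between fresh_2_mid and bay_4 below 0.004 m and z of fresh_2_mid in the frame of bay_4 between -0.003 and 0.003 m and x of lock_grip in the frame of fresh_2_mid below -0.03 m)) and ((horizontal distance between fresh_3_mid and bay_1 below 0.004 m and z of fresh_3_mid in the frame of bay_1 between -0.003 and 0.003 m and x of lock_grip in the frame of fresh_3_mid below -0.03 m) or (horizontal distance between fresh_3_mid and bay_2 below 0.004 m and z of fresh_3_mid in the frame of bay_2 between -0.003 and 0.003 m and x of lock_grip in the frame of fresh_3_mid below -0.03 m) or (horizontal distance between fresh_3_mid and bay_3 below 0.004 m and z of fresh_3_mid in the frame of bay_3 between -0.003 and 0.003 m and x of lock_grip in the frame of fresh_3_mid below -0.03 m) or (horizontal distance between fresh_3_mid and bay_4 below 0.004 m and z of fresh_3_mid in the frame of bay_4 between -0.003 and 0.003 m and x of lock_grip in the frame of fresh_3_mid below -0.03 m)) and ((horizontal distance between fresh_4_mid and bay_1 below 0.004 m and z of fresh_4_mid in the frame of bay_1 between -0.003 and 0.003 m and x of lock_grip in the frame of fresh_4_mid below -0.03 m) or (horizontal distance between fresh_4_mid and bay_2 below 0.004 m and z of fresh_4_mid in the frame of bay_2 between -0.003 and 0.003 m and x of lock_grip in the frame of fresh_4_mid below -0.03 m) or (horizontal distance between fresh_4_mid and bay_3 below 0.004 m and z of fresh_4_mid in the frame of bay_3 between -0.003 and 0.003 m and x of lock_grip in the frame of fresh_4_mid below -0.03 m) or (horizontal distance between fresh_4_mid and bay_4 below 0.004 m and z of fresh_4_mid in the frame of bay_4 between -0.003 and 0.003 m and x of lock_grip in the frame of fresh_4_mid below -0.03 m))), for 0.2 s.
3. the locking slide is at its locked end (value of joint comb above 0.0235 m), for 0.2 s.
At the end, for the whole second after the job is handed in: The locking slide is within 2.5 mm of its locked end, every green cell is seated in a bay (centre within 4 mm of the bay's point, height within 3 mm, plus end to the front), every red cell lies within the tray, all at rest (value of joint comb above 0.0235 m and x of flat_1_mid in the frame of tray between -0.072 and 0.072 m and y of flat_1_mid in the frame of tray between -0.052 and 0.052 m and z of each of flat_1_mid, flat_2_mid, flat_3_mid, flat_4_mid in the frame of tray below 0.03 m and x of flat_2_mid in the frame of tray between -0.072 and 0.072 m and y of flat_2_mid in the frame of tray between -0.052 and 0.052 m and x of flat_3_mid in the frame of tray between -0.072 and 0.072 m and y of flat_3_mid in the frame of tray between -0.052 and 0.052 m and x of flat_4_mid in the frame of tray between -0.072 and 0.072 m and y of flat_4_mid in the frame of tray between -0.052 and 0.052 m and ((horizontal distance between fresh_1_mid and bay_1 below 0.004 m and z of fresh_1_mid in the frame of bay_1 between -0.003 and 0.003 m and x of lock_grip in the frame of fresh_1_mid below -0.03 m) or (horizontal distance between fresh_1_mid and bay_2 below 0.004 m and z of fresh_1_mid in the frame of bay_2 between -0.003 and 0.003 m and x of lock_grip in the frame of fresh_1_mid below -0.03 m) or (horizontal distance between fresh_1_mid and bay_3 below 0.004 m and z of fresh_1_mid in the frame of bay_3 between -0.003 and 0.003 m and x of lock_grip in the frame of fresh_1_mid below -0.03 m) or (horizontal distance between fresh_1_mid and bay_4 below 0.004 m and z of fresh_1_mid in the frame of bay_4 between -0.003 and 0.003 m and x of lock_grip in the frame of fresh_1_mid below -0.03 m)) and ((horizontal distance between fresh_2_mid and bay_1 below 0.004 m and z of fresh_2_mid in the frame of bay_1 between -0.003 and 0.003 m and x of lock_grip in the frame of fresh_2_mid below -0.03 m) or (horizontal distance between fresh_2_mid and bay_2 below 0.004 m and z of fresh_2_mid in the frame of bay_2 between -0.003 and 0.003 m and x of lock_grip in the frame of fresh_2_mid below -0.03 m) or (horizontal distance between fresh_2_mid and bay_3 below 0.004 m and z of fresh_2_mid in the frame of bay_3 between -0.003 and 0.003 m and x of lock_grip in the frame of fresh_2_mid below -0.03 m) or (horizontal distance between fresh_2_mid and bay_4 below 0.004 m and z of fresh_2_mid in the frame of bay_4 between -0.003 and 0.003 m and x of lock_grip in the frame of fresh_2_mid below -0.03 m)) and ((horizontal distance between fresh_3_mid and bay_1 below 0.004 m and z of fresh_3_mid in the frame of bay_1 between -0.003 and 0.003 m and x of lock_grip in the frame of fresh_3_mid below -0.03 m) or (horizontal distance between fresh_3_mid and bay_2 below 0.004 m and z of fresh_3_mid in the frame of bay_2 between -0.003 and 0.003 m and x of lock_grip in the frame of fresh_3_mid below -0.03 m) or (horizontal distance between fresh_3_mid and bay_3 below 0.004 m and z of fresh_3_mid in the frame of bay_3 between -0.003 and 0.003 m and x of lock_grip in the frame of fresh_3_mid below -0.03 m) or (horizontal distance between fresh_3_mid and bay_4 below 0.004 m and z of fresh_3_mid in the frame of bay_4 between -0.003 and 0.003 m and x of lock_grip in the frame of fresh_3_mid below -0.03 m)) and ((horizontal distance between fresh_4_mid and bay_1 below 0.004 m and z of fresh_4_mid in the frame of bay_1 between -0.003 and 0.003 m and x of lock_grip in the frame of fresh_4_mid below -0.03 m) or (horizontal distance between fresh_4_mid and bay_2 below 0.004 m and z of fresh_4_mid in the frame of bay_2 between -0.003 and 0.003 m and x of lock_grip in the frame of fresh_4_mid below -0.03 m) or (horizontal distance between fresh_4_mid and bay_3 below 0.004 m and z of fresh_4_mid in the frame of bay_3 between -0.003 and 0.003 m and x of lock_grip in the frame of fresh_4_mid below -0.03 m) or (horizontal distance between fresh_4_mid and bay_4 below 0.004 m and z of fresh_4_mid in the frame of bay_4 between -0.003 and 0.003 m and x of lock_grip in the frame of fresh_4_mid below -0.03 m)) and linear speed of each of fresh_1, fresh_2, fresh_3, fresh_4, flat_1, flat_2, flat_3, flat_4 below 0.02 m/s); the robot touches nothing.
It fails at once if the loupe or the round tin is pushed more than 3 cm (distance of any of loupe, solder_tin from where it was at the start of the episode above 0.03 m).
Of fresh_1, fresh_2, fresh_3, fresh_4 only 3 to 4 are there at a start; the rules pass over those that are not, and their reading is None.
Of flat_1, flat_2, flat_3, flat_4 only 2 to 3 are there at a start; the rules pass over those that are not, and their reading is None.
At some moment in a run one of fresh_1, fresh_2, fresh_3, fresh_4 may be knocked a few centimetres aside while the robot is not near it.
Once in a run the grip may slacken for a moment while it holds something.
It also fails if it takes over 210 s, if anything falls off the work surface, if the arm or the gripper's body presses on something with over 40 N, if the wrist force passes 120 N, or if a joint passes its speed limit or range.

## Working session

There is one attempt and no reset: what is moved stays moved. The work goes in short steps, Python scripts to look and compute and a tool call to move; the robot and the scene stay as the last step left them, time stands still between calls to the robot, and variables do not carry over. Pictures are saved under pics/ and viewed, and the job is handed in when it is done.

Besides the shell and the picture viewer there is one more tool, called after "Call:" as name([rows], argument=value, ...), one row to a line, values as JSON. play_rows: Moves the arm, as the interface text tells. Its arguments: {"type":"object","properties":{"moves":{"type":"array","items":{"type":"object","properties":{"claw":{"type":"number"},"linear":{"type":"array","items":{"type":"number"}},"turn":{"type":"array","items":{"type":"number"}}}}},"force":{"type":"number"}},"required":["moves"]}

```bash
ls; mkdir -p pics; python3 - <<'E'
from station import get_obs, vision
import cv2
print(get_obs())
for n in ["scene","side","wrist"]:
    im=vision.camera(n); cv2.imwrite(f"pics/{n}0.png",im); print(n,vision.camera_info(n))
E
```

```text
pics
{'time_s': 0.0, 'qpos': array([-6.65937714e-02,  3.00472763e-01,  1.52157601e+00,  1.55366590e-05,
        1.32069545e+00, -6.65886596e-02]), 'joint_vel': array([-0.00085611,  0.00094519,  0.00119775, -0.00180913,  0.00180745,
        0.00066689]), 'tau': array([-1.53750298e-03, -5.31805658e+01, -3.52735734e+01,  7.07558286e-02,
        2.43994006e-02, -4.79655944e-05]), 'ee_pos': array([5.49740433e-01, 2.18864561e-05, 2.04887564e-01]), 'eef_rot': array([-3.14044464e+00, -9.16404159e-05,  1.57078731e+00]), 'force': array([-1.05708188,  0.94008032, -0.34301838]), 'moment': array([ 0.00838167, -0.01915659, -0.02017702]), 'grip_width': 0.09379210073363042}
scene {'camera_matrix': array([[405.0603336 ,   0.        , 318.8558051 ],
       [  0.        , 405.0603336 , 198.35600112],
       [  0.        ,   0.        ,   1.        ]]), 'k1': 0.03610428329825857, 'rvec': array([ 2.25905327, -0.75030466,  0.28174682]), 'tvec': array([-0.40863683,  0.24172006,  0.86165511])}
side {'camera_matrix': array([[495.62360664,   0.        , 311.78990531],
       [  0.        , 495.62360664, 188.83037652],
       [  0.        ,   0.        ,   1.        ]]), 'k1': -0.07952412970455058, 'rvec': array([ 0.08443871, -2.65596   ,  1.57145562]), 'tvec': array([0.52076577, 0.06813561, 1.28385075])}
wrist {'camera_matrix': array([[319.05165527,   0.        , 319.7346506 ],
       [  0.        , 319.05165527, 203.54888973],
       [  0.        ,   0.        ,   1.        ]]), 'k1': -0.0573572854665978, 'mount': array([[ 8.21163178e-04, -9.68941226e-01, -2.47289763e-01,
         7.06841692e-02],
       [ 9.99999422e-01,  6.23938053e-04,  8.75909293e-04,
         1.59428494e-03],
       [-6.94411130e-04, -2.47290339e-01,  9.68941178e-01,
        -1.79367667e-01],
       [ 0.00000000e+00,  0.00000000e+00,  0.00000000e+00,
         1.00000000e+00]])}
```

View pics/scene0.png

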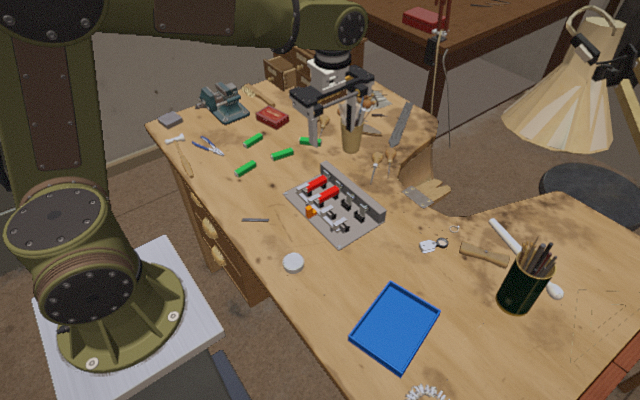

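View pics/side0.png

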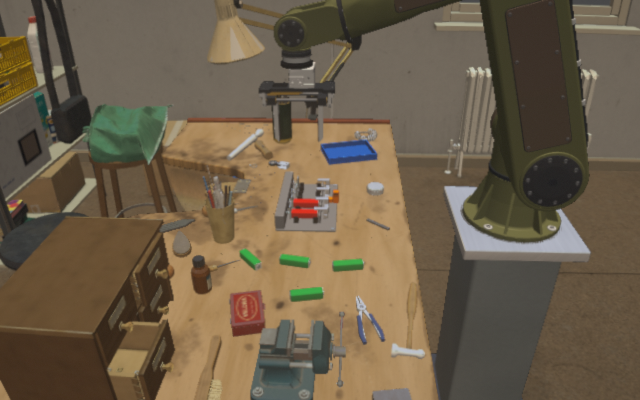

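View pics/wrist0.png

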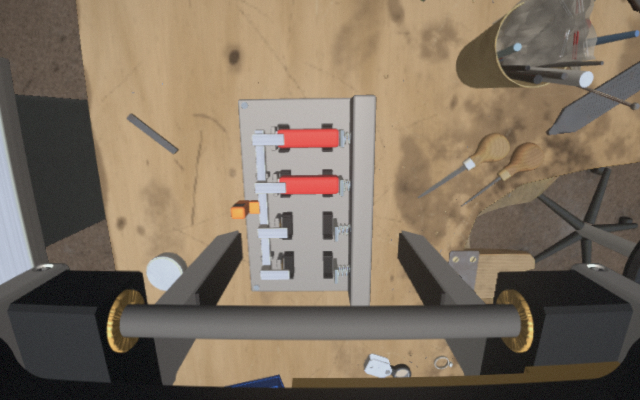

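```bash
cat > h.py <<'E'
import numpy as np, cv2
from scipy.spatial.transform import Rotation as R
from station import get_obs, vision
def cam_pose(name, obs=None):
    ci=vision.camera_info(name)
    if name=="wrist":
        T=np.eye(4); T[:3,:3]=R.from_euler('xyz',obs['eef_rot']).as_matrix(); T[:3,3]=obs['ee_pos']
        W=T@ci['mount']; return ci,W[:3,:3],W[:3,3]
    Rm=cv2.Rodrigues(ci['rvec'])[0]; return ci,Rm.T,-Rm.T@ci['tvec']
def rays(cp,uv):
    ci,Rw,c=cp; uv=np.atleast_2d(np.float64(uv))
    d=np.array([ci['k1'],0,0,0,0.])
    # model: factor 1+k1 r^2 == opencv k1
    n=cv2.undistortPointsIter(uv[:,None],ci['camera_matrix'],d,None,None,(3,50,1e-10))[:,0]
    return np.c_[n,np.ones(len(n))]@Rw.T
def plane(cp,uv,z):
    r=rays(cp,uv); c=cp[2]; return c+r*((z-c[2])/r[:,2])[:,None]
def proj(cp,P):
    ci,Rw,c=cp; P=np.atleast_2d(np.float64(P)); rv=cv2.Rodrigues(Rw.T)[0]
    return cv2.projectPoints(P,rv,-Rw.T@c,ci['camera_matrix'],np.array([ci['k1'],0,0,0,0.]))[0][:,0]
def shot(name,fn=None):
    o=get_obs(); im=vision.camera(name)
    if fn: cv2.imwrite('pics/'+fn,im)
    return im,cam_pose(name,o),o
def mask(im,col):
    h=cv2.cvtColor(im,cv2.COLOR_BGR2HSV); H,S,V=cv2.split(h)
    if col=='green': m=(H>45)&(H<80)&(S>120)&(V>60)
    if col=='red': m=((H<5)|(H>174))&(S>170)&(V>100)
    if col=='orange': m=(H>7)&(H<17)&(S>200)&(V>120)
    if col=='blue': m=(H>100)&(H<125)&(S>150)&(V>70)
    return m.astype(np.uint8)
def blobs(m,amin=60):
    cs,_=cv2.findContours(m,cv2.RETR_EXTERNAL,cv2.CHAIN_APPROX_NONE)
    return sorted([c for c in cs if cv2.contourArea(c)>amin],key=cv2.contourArea,reverse=True)
E
python3 - <<'E'
from h import *
o=get_obs(); im=cv2.imread('pics/wrist0.png'); cp=cam_pose('wrist',o)
for col in ['red','orange']:
    for c in blobs(mask(im,col)):
        M=cv2.minAreaRect(c); print(col,M, plane(cp,[M[0]],.036 if col=='red' else .051), plane(cp,cv2.boxPoints(M),.036 if col=='red' else .051)[:,:2].round(4).tolist())
print(plane(cp,[[241,101],[254,290]],.006)); 
for n in ['scene','side']:
    im=cv2.imread(f'pics/{n}0.png'); cp=cam_pose(n)
    for col,z in [('green',.01),('blue',.02),('orange',.04),('red',.03)]:
        for c in blobs(mask(im,col),15):
            M=cv2.minAreaRect(c); 
            if cv2.contourArea(c)<5000: print(n,col,np.round(M[0]),cv2.contourArea(c),plane(cp,[M[0]],z).round(3),plane(cp,cv2.boxPoints(M),z)[:,:2].round(3).tolist())
E
python3 -c "
import cv2
im=cv2.imread('pics/wrist0.png')[80:310,220:400]; cv2.imwrite('pics/w0z.png',cv2.resize(im,None,fx=2.6,fy=2.6,interpolation=cv2.INTER_CUBIC))
im=cv2.imread('pics/side0.png')[170:320,220:400]; cv2.imwrite('pics/s0z.png',cv2.resize(im,None,fx=4,fy=4,interpolation=cv2.INTER_CUBIC))"
```

```text
[[ 0.46161326  0.09486929  0.006     ]
 [ 0.46461123 -0.14409594  0.006     ]]
scene green [246. 168.] 131.5 [[0.426 0.246 0.01 ]] [[0.397, 0.256], [0.461, 0.268], [0.456, 0.235], [0.393, 0.224]]
scene green [282. 153.] 120.0 [[0.545 0.236 0.01 ]] [[0.521, 0.256], [0.583, 0.247], [0.57, 0.215], [0.509, 0.225]]
scene green [253. 140.] 101.0 [[0.51  0.348 0.01 ]] [[0.482, 0.358], [0.545, 0.372], [0.538, 0.338], [0.476, 0.325]]
scene green [304. 140.] 47.0 [[0.633 0.247 0.01 ]] [[0.633, 0.27], [0.655, 0.253], [0.634, 0.224], [0.613, 0.241]]
scene blue [394. 326.] 4601.5 [[ 0.422 -0.368  0.02 ]] [[0.327, -0.333], [0.494, -0.275], [0.522, -0.405], [0.363, -0.445]]
scene orange [310. 212.] 37.5 [[ 0.457 -0.03   0.04 ]] [[0.45, -0.017], [0.472, -0.018], [0.465, -0.043], [0.443, -0.042]]
scene red [328. 194.] 142.5 [[0.538 0.001 0.03 ]] [[0.51, 0.015], [0.575, 0.016], [0.566, -0.013], [0.503, -0.013]]
scene red [316. 183.] 134.5 [[0.537 0.053 0.03 ]] [[0.51, 0.069], [0.574, 0.069], [0.564, 0.038], [0.502, 0.039]]
side green [306. 293.] 289.5 [[0.508 0.344 0.01 ]] [[0.541, 0.334], [0.479, 0.321], [0.475, 0.354], [0.535, 0.367]]
side green [348. 264.] 236.0 [[0.423 0.242 0.01 ]] [[0.456, 0.229], [0.393, 0.218], [0.392, 0.254], [0.453, 0.265]]
side green [294. 260.] 226.0 [[0.546 0.232 0.01 ]] [[0.577, 0.244], [0.578, 0.209], [0.514, 0.22], [0.514, 0.255]]
side green [249. 257.] 144.0 [[0.65  0.226 0.01 ]] [[0.677, 0.214], [0.669, 0.187], [0.623, 0.238], [0.632, 0.263]]
side blue [349. 151.] 448.5 [[ 0.428 -0.343  0.02 ]] [[0.516, -0.38], [0.342, -0.409], [0.343, -0.308], [0.509, -0.282]]
side red [304. 212.] 160.0 [[0.537 0.057 0.03 ]] [[0.57, 0.039], [0.508, 0.036], [0.506, 0.075], [0.566, 0.078]]
side red [306. 202.] 144.0 [[0.538 0.007 0.03 ]] [[0.57, -0.013], [0.509, -0.016], [0.506, 0.026], [0.566, 0.029]]
side red [236. 297.] 19.0 [[0.644 0.386 0.03 ]] [[0.652, 0.393], [0.645, 0.373], [0.637, 0.38], [0.644, 0.4]]
```

View pics/w0z.png

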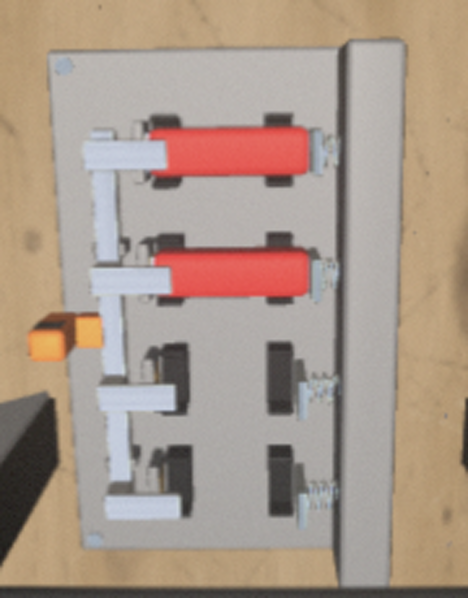

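View pics/s0z.png

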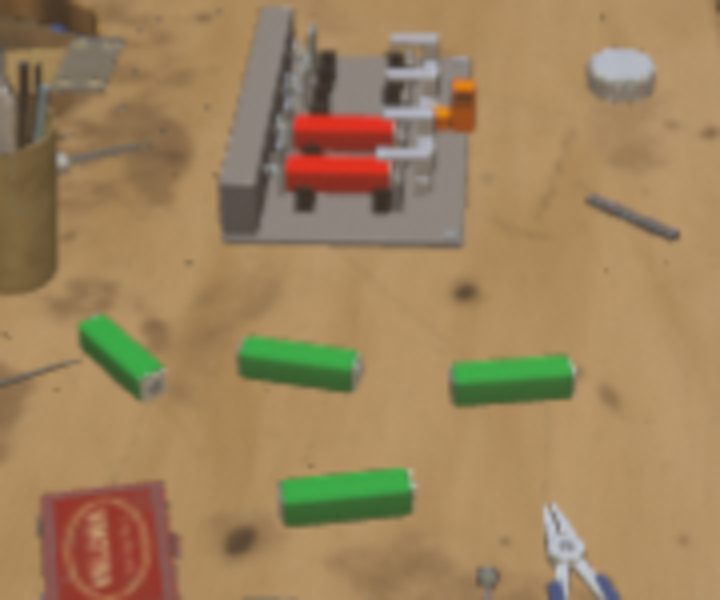

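Call:
play_rows([
  {"claw": 0.4, "linear": [-22, -20, 0], "turn": [0, 0, 0.18]},
  {"claw": 0.4, "linear": [-22, -20, 0], "turn": [0, 0, 0.36]},
  {"claw": 0.4, "linear": [-22, -20, 0], "turn": [0, 0, 0.54]},
  {"claw": 0.4, "linear": [-22, -20, 0], "turn": [0, 0, 0.72]},
  {"claw": 0.4, "linear": [-22, -20, 0], "turn": [0, 0, 0.9]},
  {"claw": 0.4, "linear": [-22, -20, 0], "turn": [0, 0, 1.08]},
  {"claw": 0.4, "linear": [-22, -20, 0], "turn": [0, 0, 1.26]},
  {"claw": 0.4, "linear": [-22, -20, 0], "turn": [0, 0, 1.44]},
])

```text
time_s: 1.15
ee_pos: [0.5297, -0.022, 0.2048]
eef_rot: [-3.141, 0.001, 0.125]
force: [0.1, -0.5, 0.8]
grip_width: 0.0378
```

Call:
play_rows([
  {"claw": 0.4, "linear": [0, 0, 0], "turn": [0, 0, 0.13]},
  {"claw": 0.4, "linear": [0, 0, 0], "turn": [0, 0, 0.13]},
])

```text
time_s: 1.4
ee_pos: [0.5296, -0.022, 0.2046]
eef_rot: [-3.141, 0.002, -0.004]
force: [-0.5, -0.4, 0.0]
grip_width: 0.0372
```

```bash
python3 - <<'E'
from h import *
im,cp,o=shot('wrist','w1.png'); print(o['time_s'],o['ee_pos'],o['eef_rot'],o['qpos'],o['grip_width'])
E
```

```text
1.4 [ 0.52959435 -0.02195345  0.20463998] [-3.14145158e+00  1.74791883e-03 -4.19472349e-03] [-1.10511663e-01  2.57199420e-01  1.57739857e+00 -4.67994880e-05
  1.30874768e+00  1.46449167e+00] 0.03721638992104888
```

View pics/w1.png

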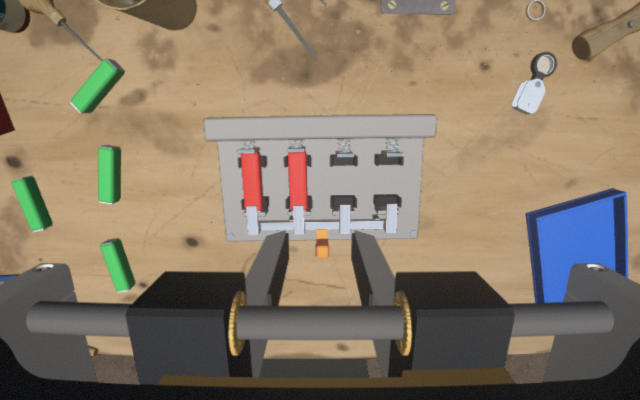

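```bash
cat >> h.py <<'E'
def edgeline(cp,c,z,fx=None):
    pass
def report(im,cp,zs,amin=60):
    for col,z in zs:
        for c in blobs(mask(im,col),amin):
            M=cv2.minAreaRect(c); P=plane(cp,cv2.boxPoints(M),z)[:,:2]
            C=plane(cp,[M[0]],z)[0]
            e=[P[1]-P[0],P[2]-P[1]]; L=max(e,key=np.linalg.norm)
            print(col,np.round(M[0],1),'area',cv2.contourArea(c),'c',C[:2].round(4),'dims',[round(np.linalg.norm(x),4) for x in e],'ang',round(np.degrees(np.arctan2(L[1],L[0])),1))
E
python3 - <<'E'
from h import *
o=get_obs(); im=cv2.imread('pics/w1.png'); cp=cam_pose('wrist',o)
print(cv2.cvtColor(im,cv2.COLOR_BGR2HSV)[[180,180,170,235,250,250],[250,298,108,320,320,590]])
report(im,cp,[('green',.02),('red',.036),('orange',.051),('blue',.022)])
# plate side corners
print(plane(cp,[[225,241],[419,239],[219,139],[424,138]],.006).round(4).tolist(), plane(cp,[[205,119],[435,116]],.046).round(4).tolist(), plane(cp,[[527,213],[623,191]],.022).round(4).tolist())
E
python3 -c "
import cv2
im=cv2.imread('pics/w1.png')
cv2.imwrite('pics/w1z.png',cv2.resize(im[105:265,195:445],None,fx=3.1,fy=3.1,interpolation=cv2.INTER_CUBIC))
cv2.imwrite('pics/w1g.png',cv2.resize(im[50:300,0:140],None,fx=2.4,fy=2.4,interpolation=cv2.INTER_CUBIC))"
```

```text
[[  2 164 230]
 [  1 159 230]
 [ 65 135 212]
 [ 18 149 233]
 [ 17 149 232]
 [110 176 215]]
green [ 31.5 202.8] area 1026.0 c [0.5111 0.3353] dims [np.float64(0.0315), np.float64(0.0645)] ang -167.9
green [95.4 86.9] area 920.5 c [0.6446 0.2276] dims [np.float64(0.0651), np.float64(0.0228)] ang -47.2
green [117.7 265.5] area 829.5 c [0.4285 0.235 ] dims [np.float64(0.0278), np.float64(0.0648)] ang -169.6
green [108.5 174.5] area 786.0 c [0.5455 0.2269] dims [np.float64(0.0233), np.float64(0.0639)] ang 171.2
blue [584.3 247.9] area 5371.5 c [ 0.4517 -0.3594] dims [np.float64(0.1192), np.float64(0.1525)] ang -159.4
[[0.4573, 0.0975, 0.006], [0.4597, -0.1485, 0.006], [0.5844, 0.0951, 0.006], [0.5853, -0.145, 0.006]] [[0.607, 0.0958, 0.046], [0.6097, -0.142, 0.046]] [[0.4982, -0.2738, 0.022], [0.5258, -0.3959, 0.022]]
```

View pics/w1z.png

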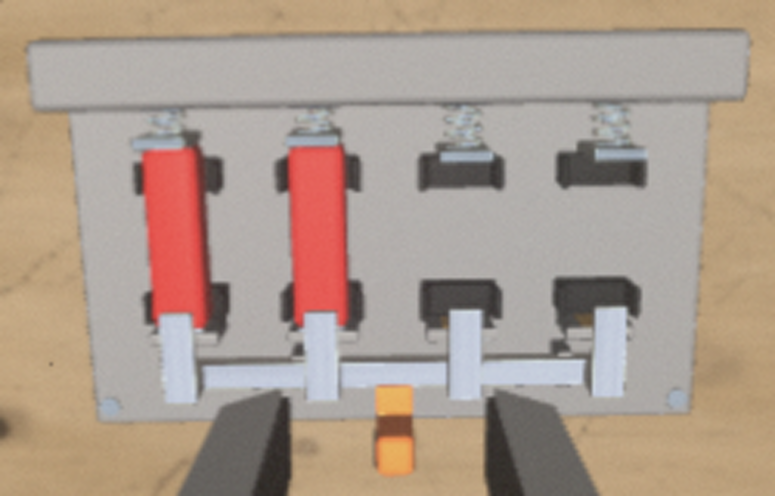

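View pics/w1g.png

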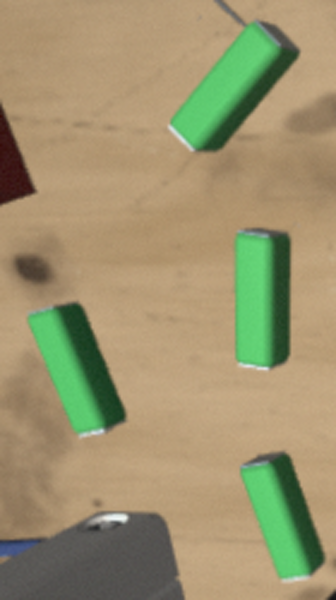

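```bash
sed -i "s/S>170)&(V>100)/S>140)\&(V>100)/; s/(S>200)&(V>120)/(S>135)\&(V>120)/; s/(H>7)&(H<17)/(H>7)\&(H<20)/" h.py
python3 - <<'E'
from h import *
o=get_obs(); im=cv2.imread('pics/w1.png'); cp=cam_pose('wrist',o)
report(im,cp,[('red',.036),('orange',.051)],40)
print(plane(cp,[[322.1,251.8]],.051))
off=np.array([195,105])
# spring plates tops: z=.050, zoom coords of plate top centre-front edge
for p in [[160,146],[315,141],[467,158],[620,155]]: print('spring',plane(cp,[np.array(p)/3.1+off],.05)[0,:2].round(4))
for p in [[178,318],[322,315],[465,313],[610,310]]: print('tab rear',plane(cp,[np.array(p)/3.1+off],.0415)[0,:2].round(4))
for p in [[460,178],[602,178],[460,292],[602,292]]: print('saddle',plane(cp,[np.array(p)/3.1+off],.016)[0,:2].round(4))
for n in ['scene']:
    im=cv2.imread('pics/scene0.png'); cp=cam_pose(n); g=cv2.cvtColor(im,cv2.COLOR_BGR2GRAY)
    print('tin',plane(cp,[[293,262]],.02))
print(plane(cam_pose('side'),[[376,186]],.02))
E
```

```text
red [251.2 181.4] area 866.0 c [0.5393 0.0531] dims [np.float64(0.0199), np.float64(0.0632)] ang -178.5
red [297.1 180.7] area 837.0 c [0.54   0.0021] dims [np.float64(0.0188), np.float64(0.064)] ang -179.0
orange [321.5 243.5] area 253.0 c [ 0.4718 -0.0248] dims [np.float64(0.0121), np.float64(0.0322)] ang -179.7
[[ 0.46182555 -0.02542566  0.051     ]]
spring [0.5729 0.0533]
spring [0.5744 0.0011]
spring [ 0.5687 -0.0499]
spring [ 0.5697 -0.1015]
tab rear [0.5107 0.0522]
tab rear [5.118e-01 4.000e-04]
tab rear [ 0.5125 -0.0509]
tab rear [ 0.5135 -0.103 ]
saddle [ 0.5577 -0.0502]
saddle [ 0.5578 -0.1032]
saddle [ 0.5141 -0.0509]
saddle [ 0.514  -0.1054]
tin [[ 0.34770197 -0.11854821  0.02      ]]
[[ 0.348579   -0.10783176  0.02      ]]
```

Call:
play_rows([
  {"claw": 0.4, "linear": [-40, 3, 20], "turn": [0, 0, 0]},
  {"claw": 0.4, "linear": [-68, 3, 70], "turn": [0, 0, 0]},
  {"claw": 0.4, "linear": [-68, 3, 120], "turn": [0, 0, 0]},
  {"claw": 0.4, "linear": [-68, 3, 160], "turn": [0, 0, 0]},
  {"claw": 0.4, "linear": [-68, 3, 178], "turn": [0, 0, 0]},
  {"claw": 0.4, "linear": [-68, 3, 178], "turn": [0, 0, 0]},
])

```text
time_s: 2.2
ee_pos: [0.4606, -0.0247, 0.0259]
eef_rot: [-3.141, 0.004, 0.0]
force: [0.1, 0.8, -1.1]
grip_width: 0.0379
```

Call:
play_rows([
  {"claw": 0.0, "linear": [0, 0, 0], "turn": [0, 0, 0]},
  {"claw": 0.0, "linear": [0, 0, 0], "turn": [0, 0, 0]},
  {"claw": 0.0, "linear": [0, 0, 0], "turn": [0, 0, 0]},
  {"claw": 0.0, "linear": [0, 0, 0], "turn": [0, 0, 0]},
], force=25)

```text
time_s: 2.7
ee_pos: [0.461, -0.0247, 0.0265]
eef_rot: [-3.141, 0.003, 0.001]
force: [-2.0, 1.5, 6.3]
grip_width: 0.014
```

Call:
play_rows([
  {"claw": 0.0, "linear": [0, 8, 0], "turn": [0, 0, 0]},
  {"claw": 0.0, "linear": [0, 16, 0], "turn": [0, 0, 0]},
  {"claw": 0.0, "linear": [0, 23, 0], "turn": [0, 0, 0]},
  {"claw": 0.0, "linear": [0, 27, 0], "turn": [0, 0, 0]},
  {"claw": 0.0, "linear": [0, 27.5, 0], "turn": [0, 0, 0]},
  {"claw": 0.0, "linear": [0, 27.5, 0], "turn": [0, 0, 0]},
])

```text
time_s: 3.45
ee_pos: [0.4613, -0.0502, 0.0265]
eef_rot: [-3.138, 0.003, 0.0]
force: [4.8, 24.9, 2.1]
grip_width: 0.0139
```

Call:
play_rows([
  {"claw": 0.4, "linear": [0, -1.5, 0], "turn": [0, 0, 0]},
  {"claw": 0.4, "linear": [0, -1.5, 0], "turn": [0, 0, 0]},
  {"claw": 0.4, "linear": [0, -1.5, 0], "turn": [0, 0, 0]},
  {"claw": 0.4, "linear": [0, -1.5, -50], "turn": [0, 0, 0]},
  {"claw": 0.4, "linear": [40, -50, -70], "turn": [0, 0, 0]},
  {"claw": 0.4, "linear": [77, -95, -70], "turn": [0, 0, -0.01]},
  {"claw": 0.4, "linear": [77, -103, -70], "turn": [0, 0, -0.01]},
  {"claw": 0.4, "linear": [77, -103, -70], "turn": [0, 0, -0.01]},
])

```text
time_s: 4.45
ee_pos: [0.5378, 0.0524, 0.0962]
eef_rot: [-3.138, 0.004, 0.011]
force: [-0.7, -0.2, -0.6]
grip_width: 0.0376
```

```bash
python3 - <<'E'
from h import *
im,cp,o=shot('wrist','w2.png'); print(o['time_s'],o['ee_pos'],o['eef_rot'],o['grip_width'])
report(im,cp,[('red',.036)],40)
im,cp,o=shot('side','s2.png'); cv2.imwrite('pics/s2z.png',cv2.resize(im[160:240,250:400],None,fx=5,fy=5,interpolation=cv2.INTER_CUBIC))
E
```

```text
4.45 [0.5378155  0.05241126 0.09619384] [-3.13779714  0.00375049  0.01084488] 0.0376334073776056
red [316.5 217. ] area 1771.0 c [0.5389 0.0542] dims [np.float64(0.019), np.float64(0.0623)] ang -178.9
red [381.5 215.6] area 1608.0 c [0.5406 0.0033] dims [np.float64(0.0639), np.float64(0.0196)] ang -0.2
```

View pics/w2.png

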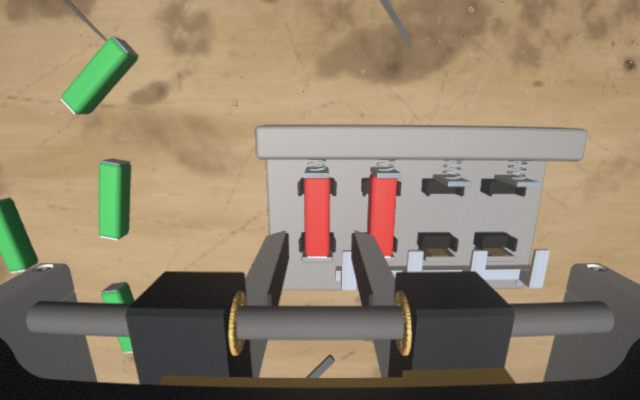

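View pics/s2z.png

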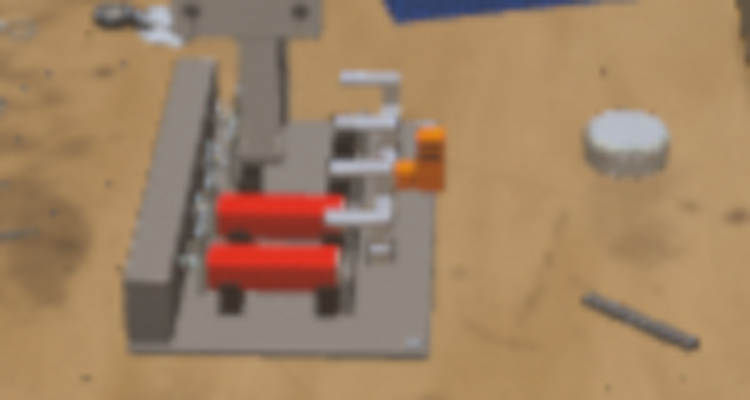

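Call:
play_rows([
  {"claw": 0.4, "linear": [0, -1, 45], "turn": [0, 0, 0]},
  {"claw": 0.4, "linear": [0, -1, 75], "turn": [0, 0, 0]},
  {"claw": 0.4, "linear": [0, -1, 82], "turn": [0, 0, 0]},
  {"claw": 0.0, "linear": [0, -1, 82], "turn": [0, 0, 0]},
  {"claw": 0.0, "linear": [0, -1, 82], "turn": [0, 0, 0]},
  {"claw": 0.0, "linear": [0, -1, 82], "turn": [0, 0, 0]},
], force=40)

```text
time_s: 5.3
ee_pos: [0.5382, 0.0534, 0.0159]
eef_rot: [-3.137, 0.001, 0.009]
force: [-0.7, 5.2, 1.8]
grip_width: 0.0195
```

Call:
play_rows([
  {"claw": 0.0, "linear": [0, 0, -25], "turn": [0, 0, 0]},
  {"claw": 0.0, "linear": [0, 0, -70], "turn": [0, 0, 0]},
  {"claw": 0.0, "linear": [-10, 50, -100], "turn": [0, 0, -0.05]},
  {"claw": 0.0, "linear": [-25, 110, -110], "turn": [0, 0, -0.1]},
  {"claw": 0.0, "linear": [-40, 170, -110], "turn": [0, 0, -0.15]},
  {"claw": 0.0, "linear": [-55, 230, -110], "turn": [0, 0, -0.21]},
  {"claw": 0.0, "linear": [-70, 290, -110], "turn": [0, 0, -0.21]},
  {"claw": 0.0, "linear": [-70, 300, -110], "turn": [0, 0, -0.21]},
])

```text
time_s: 6.3
ee_pos: [0.4701, -0.2509, 0.1256]
eef_rot: [-3.138, -0.001, 0.215]
force: [0.1, 0.7, -0.9]
grip_width: 0.0197
```

```bash
python3 - <<'E'
from h import *
im,cp,o=shot('wrist','w3.png'); print(o['time_s'],o['ee_pos'],o['eef_rot'],o['grip_width'])
report(im,cp,[('blue',.022)],400)
E
```

```text
6.3 [ 0.47013325 -0.25091975  0.12558841] [-3.13801717e+00 -8.48653880e-04  2.15333519e-01] 0.019663970493749964
blue [425.5 244. ] area 10176.5 c [ 0.4542 -0.3584] dims [np.float64(0.1167), np.float64(0.1251)] ang -159.6
```

View pics/w3.png

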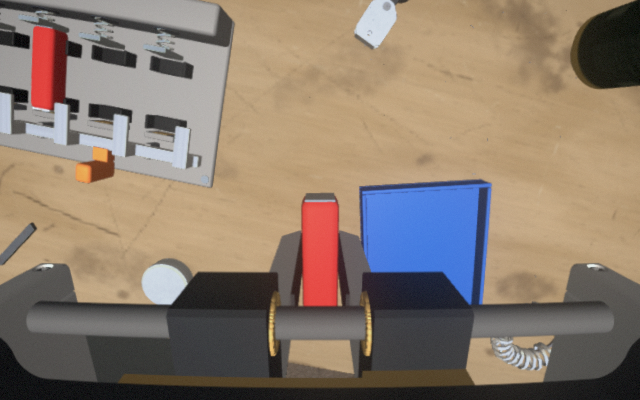

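```bash
python3 - <<'E'
from h import *
o=get_obs(); cp=cam_pose('wrist',o)
P=plane(cp,[[360,187],[491,182]],.022)[:,:2]; print(P)
d=P[0]-P[1]; print(np.linalg.norm(d)); d/=np.linalg.norm(d); yaw=np.arctan2(d[1],d[0])-np.pi/2; ex=np.array([np.cos(yaw),np.sin(yaw)]); ey=np.array([-ex[1],ex[0]])
C=P.mean(0)-.08*ex; print('tray',C,yaw)
Rt=R.from_euler('xyz',o['eef_rot']).as_matrix()
for yy in (.028,-.028):
    t=C+ey*yy; print(t, (Rt.T@(np.array([*t,.009])-o['ee_pos'])*1000).round(1))
print(plane(cp,[[166,284]],.02))
E
```

```text
[[ 0.49485169 -0.28312462]
 [ 0.52556157 -0.39921585]]
0.12008442443779144
tray [ 0.43286689 -0.3616291 ] 0.2586087034120832
[ 0.42570629 -0.33456019] [-62.1  73.1 116.1]
[ 0.44002749 -0.388698  ] [-59.7 129.1 115.9]
[[ 0.35652304 -0.11812346  0.02      ]]
```

Call:
play_rows([
  {"claw": 0.0, "linear": [-25, 55, 0], "turn": [0, 0, -0.03]},
  {"claw": 0.0, "linear": [-55, 110, 20], "turn": [0, 0, -0.03]},
  {"claw": 0.0, "linear": [-60, 129, 60], "turn": [0, 0, -0.03]},
  {"claw": 0.0, "linear": [-60, 129, 105], "turn": [0, 0, -0.03]},
  {"claw": 0.0, "linear": [-60, 129, 116], "turn": [0, 0, -0.03]},
  {"claw": 0.0, "linear": [-60, 129, 116], "turn": [0, 0, -0.03]},
  {"claw": 0.4, "linear": [-60, 129, 116], "turn": [0, 0, -0.03]},
  {"claw": 0.4, "linear": [-60, 129, 116], "turn": [0, 0, -0.03]},
])

```text
time_s: 7.35
ee_pos: [0.4405, -0.3887, 0.0105]
eef_rot: [-3.139, -0.002, 0.247]
force: [-2.2, 13.6, 9.7]
grip_width: 0.0356
```

Call:
play_rows([
  {"claw": 0.28, "linear": [0, 0, -15], "turn": [0, 0, 0]},
  {"claw": 0.3, "linear": [0, 0, -60], "turn": [0, 0, 0]},
  {"claw": 0.4, "linear": [20, -40, -95], "turn": [0, 0, 0.03]},
  {"claw": 0.4, "linear": [47, -90, -95], "turn": [0, 0, 0.08]},
  {"claw": 0.4, "linear": [75, -142, -95], "turn": [0, 0, 0.12]},
  {"claw": 0.4, "linear": [103, -193, -95], "turn": [0, 0, 0.16]},
  {"claw": 0.4, "linear": [131, -245, -95], "turn": [0, 0, 0.2]},
  {"claw": 0.4, "linear": [160, -297, -90], "turn": [0, 0, 0.237]},
])

```text
time_s: 8.35
ee_pos: [0.5239, -0.0602, 0.1035]
eef_rot: [-3.14, -0.005, 0.008]
force: [0.1, 0.3, -0.3]
grip_width: 0.0373
```

```bash
cat > mv.py <<'E'
import sys
from h import *
# python3 mv.py x y z yaw -> tool shift (mm) and turn
def to(x,y,z,yaw,o=None):
    o=o or get_obs(); Rm=R.from_euler('xyz',o['eef_rot'])
    Rt=R.from_euler('xyz',[np.pi,0,yaw])
    print('t',round(o['time_s'],2),'now',o['ee_pos'].round(4),o['eef_rot'].round(3),'shift',(Rm.inv().apply(np.array([x,y,z])-o['ee_pos'])*1000).round(1),'turn',(Rm.inv()*Rt).as_rotvec().round(3))
if __name__=='__main__': to(*map(float,sys.argv[1:5]))
E
python3 mv.py 0.5385 0.002 0.10 0.01
```

```text
t 8.35 now [ 0.5239 -0.0602  0.1035] [-3.14  -0.005  0.008] shift [ 15.1 -62.1   3.7] turn [-0.002 -0.005 -0.002]
```

Call:
play_rows([
  {"claw": 0.4, "linear": [10, -45, 0], "turn": [0, -0.005, 0]},
  {"claw": 0.4, "linear": [15, -62.6, 10], "turn": [0, -0.005, 0]},
  {"claw": 0.4, "linear": [15, -62.6, 50], "turn": [0, -0.005, 0]},
  {"claw": 0.4, "linear": [15, -62.6, 82], "turn": [0, -0.005, 0]},
  {"claw": 0.4, "linear": [15, -62.6, 88], "turn": [0, -0.005, 0]},
  {"claw": 0.0, "linear": [15, -62.6, 88], "turn": [0, -0.005, 0]},
  {"claw": 0.0, "linear": [15, -62.6, 88], "turn": [0, -0.005, 0]},
  {"claw": 0.0, "linear": [15, -62.6, 88], "turn": [0, -0.005, 0]},
])

```text
time_s: 9.35
ee_pos: [0.5396, 0.0025, 0.0172]
eef_rot: [-3.14, -0.002, 0.008]
force: [-0.9, 0.0, 7.8]
grip_width: 0.0194
```

Call:
play_rows([
  {"claw": 0.0, "linear": [0, 0, 0], "turn": [0, 0, 0]},
])

```text
time_s: 9.48
ee_pos: [0.5396, 0.0025, 0.0175]
eef_rot: [-3.14, -0.002, 0.008]
force: [-2.1, 1.2, -4.8]
grip_width: 0.0194
```

Call:
play_rows([
  {"claw": 0.0, "linear": [0, 0, -25], "turn": [0, 0, 0]},
  {"claw": 0.0, "linear": [0, 0, -70], "turn": [0, 0, 0]},
  {"claw": 0.0, "linear": [-15, 50, -95], "turn": [0, 0, -0.05]},
  {"claw": 0.0, "linear": [-35, 105, -95], "turn": [0, 0, -0.1]},
  {"claw": 0.0, "linear": [-55, 163, -95], "turn": [0, 0, -0.15]},
  {"claw": 0.0, "linear": [-76, 221, -95], "turn": [0, 0, -0.2]},
  {"claw": 0.0, "linear": [-97, 279, -95], "turn": [0, 0, -0.242]},
  {"claw": 0.0, "linear": [-117, 336, -95], "turn": [0, 0, -0.242]},
])

```text
time_s: 10.48
ee_pos: [0.4242, -0.3365, 0.1121]
eef_rot: [-3.141, -0.003, 0.251]
force: [0.8, 0.3, -1.0]
grip_width: 0.0197
```

```bash
python3 mv.py 0.4257 -0.3346 0.0105 0.25; python3 - <<'E'
from h import *
im,cp,o=shot('wrist','w4.png')
E
```

```text
t 10.47 now [ 0.4242 -0.3365  0.1121] [-3.141e+00 -3.000e-03  2.510e-01] shift [  1.7  -1.4 101.6] turn [-0.001 -0.003  0.001]
```

View pics/w4.png

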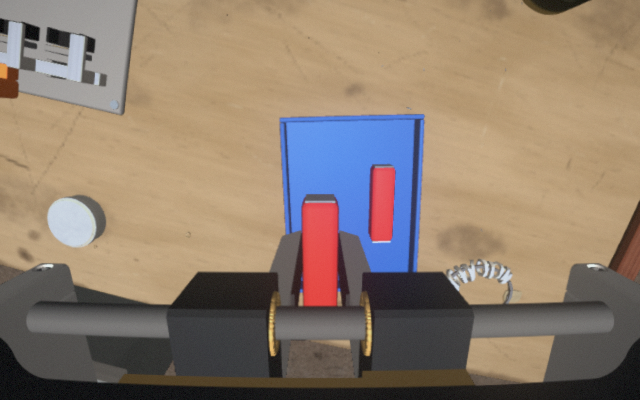

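Call:
play_rows([
  {"claw": 0.0, "linear": [1.5, 0, 50], "turn": [0, 0, 0]},
  {"claw": 0.0, "linear": [1.5, 0, 90], "turn": [0, 0, 0]},
  {"claw": 0.0, "linear": [1.5, 0, 101], "turn": [0, 0, 0]},
  {"claw": 0.0, "linear": [1.5, 0, 101], "turn": [0, 0, 0]},
  {"claw": 0.28, "linear": [1.5, 0, 101], "turn": [0, 0, 0]},
  {"claw": 0.28, "linear": [1.5, 0, 101], "turn": [0, 0, 0]},
  {"claw": 0.28, "linear": [1.5, 0, 60], "turn": [0, 0, 0]},
  {"claw": 0.28, "linear": [1.5, 0, 0], "turn": [0, 0, 0]},
])

```text
time_s: 11.52
ee_pos: [0.4229, -0.3411, 0.113]
eef_rot: [-3.141, -0.001, 0.247]
force: [0.9, -0.2, -0.3]
grip_width: 0.0263
```

```bash
python3 mv.py 0.50 0.10 0.15 0.0; python3 - <<'E'
from h import *
im,cp,o=shot('wrist','w5.png'); report(im,cp,[('red',.024)])
E
```

```text
t 11.53 now [ 0.4229 -0.3411  0.113 ] [-3.141e+00 -1.000e-03  2.470e-01] shift [ 182.5 -408.9  -36.5] turn [-0.001 -0.001  0.247]
red [377.4 200.5] area 1433.0 c [ 0.4428 -0.389 ] dims [np.float64(0.064), np.float64(0.0181)] ang 14.1
red [321.  206.5] area 1398.0 c [ 0.4256 -0.3429] dims [np.float64(0.0169), np.float64(0.064)] ang -165.3
```

View pics/w5.png

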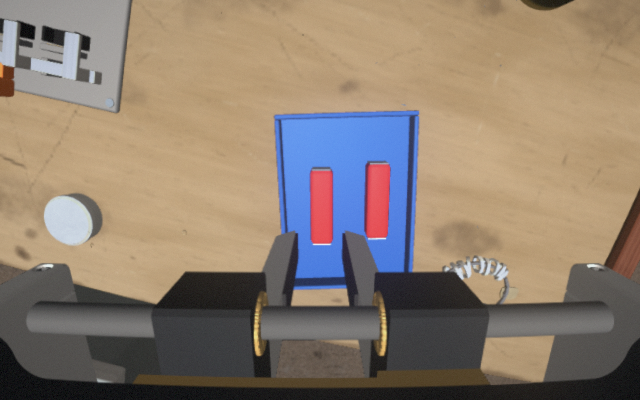

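Call:
play_rows([
  {"claw": 0.4, "linear": [23, -51, -20], "turn": [0, 0, 0.03]},
  {"claw": 0.4, "linear": [46, -105, -40], "turn": [0, 0, 0.08]},
  {"claw": 0.4, "linear": [69, -160, -50], "turn": [0, 0, 0.12]},
  {"claw": 0.4, "linear": [92, -215, -60], "turn": [0, 0, 0.16]},
  {"claw": 0.4, "linear": [115, -270, -60], "turn": [0, 0, 0.2]},
  {"claw": 0.4, "linear": [138, -325, -60], "turn": [0, 0, 0.247]},
  {"claw": 0.4, "linear": [161, -380, -60], "turn": [0, 0, 0.247]},
  {"claw": 0.4, "linear": [183, -435, -60], "turn": [0, 0, 0.247]},
])

```text
time_s: 12.58
ee_pos: [0.4962, 0.1257, 0.1801]
eef_rot: [3.135, -0.012, 0.0]
force: [2.1, -0.5, 0.1]
grip_width: 0.0377
```

Call:
play_rows([
  {"claw": 0.4, "linear": [10, -30, 0], "turn": [0, 0, 0]},
  {"claw": 0.4, "linear": [10, -30, 0], "turn": [0, 0, 0]},
])

```text
time_s: 12.82
ee_pos: [0.5064, 0.1575, 0.1803]
eef_rot: [3.135, -0.013, 0.003]
force: [-0.3, -0.5, 0.1]
grip_width: 0.0373
```

```bash
python3 - <<'E'
from h import *
im,cp,o=shot('wrist','w6.png'); print(o['time_s'],o['ee_pos'],o['eef_rot']);report(im,cp,[('green',.02)])
E
```

```text
12.825 [0.50637267 0.15751539 0.18034654] [ 3.13490858e+00 -1.27962501e-02  2.93046407e-03]
green [150.8 189.6] area 832.0 c [0.5106 0.3416] dims [np.float64(0.0191), np.float64(0.0642)] ang -167.7
green [245.2  55.7] area 786.5 c [0.6472 0.2306] dims [np.float64(0.0624), np.float64(0.0162)] ang -48.1
green [247.9 157. ] area 453.5 c [0.5459 0.232 ] dims [np.float64(0.0623), np.float64(0.0155)] ang -9.2
green [243.9 254.8] area 452.0 c [0.4346 0.2421] dims [np.float64(0.0168), np.float64(0.0481)] ang -169.6
```

View pics/w6.png

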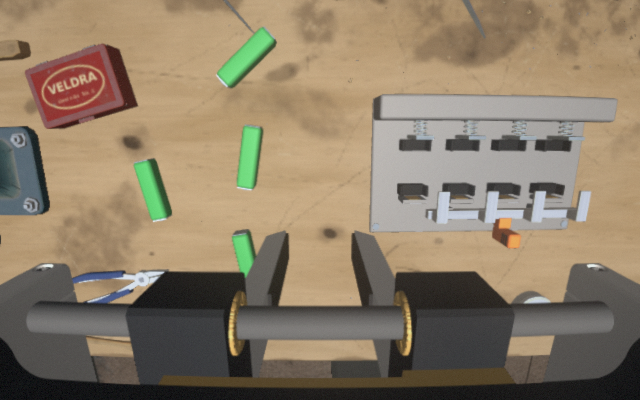

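```bash
sed -i "s/(H<80)&(S>120)/(H<80)\&(S>85)/" h.py; python3 - <<'E'
from h import *
o=get_obs(); im=cv2.imread('pics/w6.png'); cp=cam_pose('wrist',o);report(im,cp,[('green',.018)])
E
python3 mv.py 0.5455 0.230 0.08 -0.16
```

```text
green [246.3  57.3] area 1397.0 c [0.646  0.2285] dims [np.float64(0.0648), np.float64(0.021)] ang -48.2
green [152.6 189.2] area 1217.5 c [0.5107 0.3391] dims [np.float64(0.0256), np.float64(0.0661)] ang -167.7
green [248.8 157.1] area 1072.0 c [0.5455 0.2301] dims [np.float64(0.0658), np.float64(0.02)] ang -9.7
green [245.2 254.8] area 591.0 c [0.4336 0.2399] dims [np.float64(0.0214), np.float64(0.0522)] ang -169.5
t 12.88 now [0.5062 0.1562 0.1803] [ 3.135e+00 -1.200e-02  2.000e-03] shift [ 38.2 -74.4 100.2] turn [ 0.006 -0.013  0.162]
```

Call:
play_rows([
  {"claw": 0.4, "linear": [20, -40, 35], "turn": [0.006, -0.013, 0.16]},
  {"claw": 0.4, "linear": [38, -74, 80], "turn": [0.006, -0.013, 0.162]},
  {"claw": 0.4, "linear": [38, -74, 110], "turn": [0.006, -0.013, 0.162]},
  {"claw": 0.4, "linear": [38, -74, 110], "turn": [0.006, -0.013, 0.162]},
])

```text
time_s: 13.38
ee_pos: [0.5445, 0.2281, 0.0686]
eef_rot: [3.14, 0.003, -0.161]
force: [0.3, -0.3, 0.3]
grip_width: 0.0375
```

```bash
python3 - <<'E'
from h import *
im,cp,o=shot('wrist','w7.png'); report(im,cp,[('green',.02)])
E
python3 mv.py 0.5455 0.2305 0.004 -0.16
```

```text
green [291.1  81. ] area 2829.5 c [0.6469 0.2304] dims [np.float64(0.0651), np.float64(0.0198)] ang -48.5
green [313. 221.] area 1990.5 c [0.5468 0.2321] dims [np.float64(0.0188), np.float64(0.0644)] ang 171.1
green [328.7 358. ] area 910.0 c [0.4233 0.2392] dims [np.float64(0.0211), np.float64(0.0491)] ang -169.1
green [177.3 262.6] area 777.5 c [0.5299 0.343 ] dims [np.float64(0.0265), np.float64(0.0278)] ang -168.2
t 13.43 now [0.5454 0.2284 0.0706] [ 3.141e+00  1.000e-03 -1.610e-01] shift [-0.2 -2.1 66.6] turn [ 0.     0.001 -0.001]
```

View pics/w7.png

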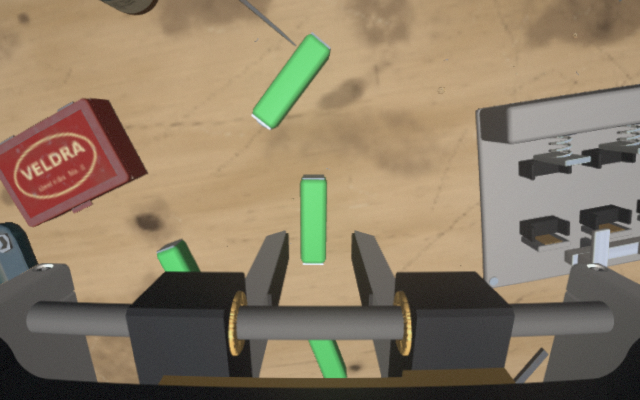

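Call:
play_rows([
  {"claw": 0.4, "linear": [0.5, -3.5, 40], "turn": [0, 0, 0]},
  {"claw": 0.4, "linear": [0.5, -3.5, 62], "turn": [0, 0, 0]},
  {"claw": 0.4, "linear": [0.5, -3.5, 66], "turn": [0, 0, 0]},
  {"claw": 0.0, "linear": [0.5, -3.5, 66], "turn": [0, 0, 0]},
  {"claw": 0.0, "linear": [0.5, -3.5, 66], "turn": [0, 0, 0]},
  {"claw": 0.0, "linear": [0.5, -3.5, 66], "turn": [0, 0, 0]},
  {"claw": 0.0, "linear": [0.5, -3.5, 20], "turn": [0, 0, 0]},
  {"claw": 0.0, "linear": [0.5, -3.5, -20], "turn": [0, 0, 0]},
], force=45)

```text
time_s: 14.42
ee_pos: [0.5466, 0.2318, 0.0926]
eef_rot: [3.142, -0.0, -0.161]
force: [-0.1, 0.0, 0.1]
grip_width: 0.0197
```

```bash
python3 - <<'E'
from h import *
im,cp,o=shot('wrist','w8.png'); report(im,cp,[('green',o['ee_pos'][2]+.017)])
print(plane(cp,[[320,196]],o['ee_pos'][2]+.017))
E
python3 mv.py 0.546 0.0545 0.10 0.01
```

```text
green [320. 255.] area 3429.5 c [0.5493 0.2305] dims [np.float64(0.0189), np.float64(0.0606)] ang 171.7
green [299.4  87.4] area 2248.5 c [0.637  0.2264] dims [np.float64(0.0419), np.float64(0.0126)] ang -47.7
green [195.9 257.8] area 993.0 c [0.5584 0.2988] dims [np.float64(0.0164), np.float64(0.024)] ang -168.4
green [335.4 350.9] area 537.0 c [0.486  0.2313] dims [np.float64(0.0131), np.float64(0.0224)] ang -170.0
[[0.58209858 0.22521536 0.10958052]]
t 14.47 now [0.5487 0.2326 0.0982] [-3.138 -0.007 -0.161] shift [ 26.  176.2  -2.2] turn [-0.003 -0.007 -0.171]
```

View pics/w8.png

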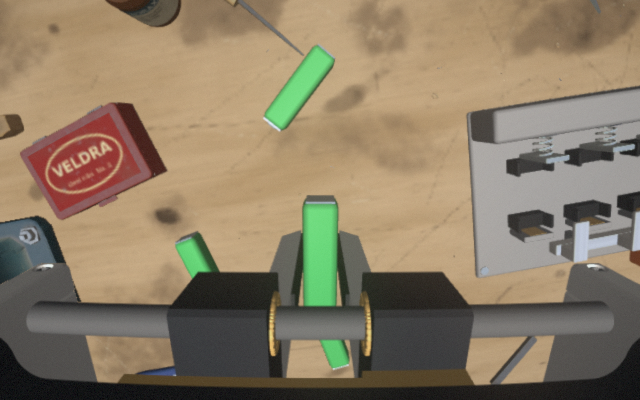

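```bash
python3 - <<'E'
from h import *
o=dict(get_obs()); o['ee_pos']=np.array([0.52959435,-0.02195345,0.20463998]); o['eef_rot']=np.array([-3.14145158,1.74791883e-03,-4.19472349e-03])
cp=cam_pose('wrist',o); off=np.array([195,105])
for n,p,z in [('bar rear',[250,364],.0435),('bar front',[250,388],.0435),('bar rear',[420,361],.0435),('tab front',[322,400],.0435),('tab rear',[322,315],.0435),('tab side',[308,350],.0435),('tab side r',[339,350],.0435),('wall rear b1',[210,341],.029),('wall b4',[590,339],.029),('wall b3',[435,338],.029)]:
    print(n,plane(cp,[np.array(p)/3.1+off],z)[0].round(4))
E
python3 -c "
import cv2
im=cv2.imread('pics/w2.png')
cv2.imwrite('pics/w2z.png',cv2.resize(im[115:300,260:600],None,fx=2.35,fy=2.35,interpolation=cv2.INTER_CUBIC))"
```

```text
bar rear [0.4942 0.0269 0.0435]
bar front [0.4851 0.0273 0.0435]
bar rear [ 0.4952 -0.0345  0.0435]
tab front [0.4804 0.0012 0.0435]
tab rear [5.125e-01 5.000e-04 4.350e-02]
tab side [0.4995 0.0058 0.0435]
tab side r [ 0.4994 -0.0053  0.0435]
wall rear b1 [0.4987 0.0438 0.029 ]
wall b4 [ 0.499  -0.0986  0.029 ]
wall b3 [ 0.4996 -0.0405  0.029 ]
```

View pics/w2z.png

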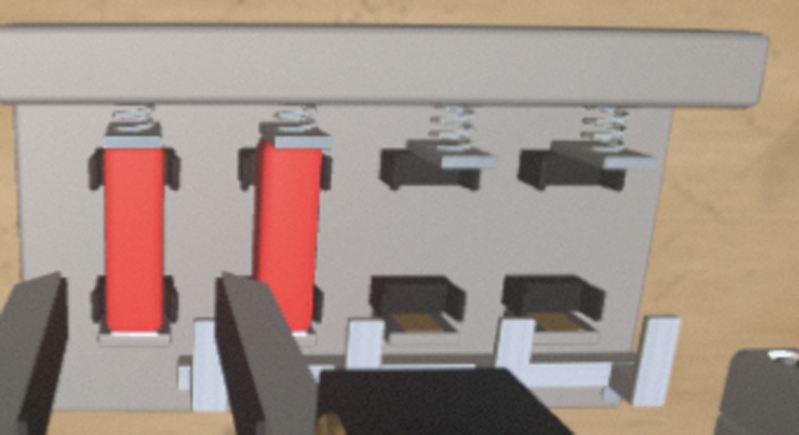

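```bash
cat > pl.py <<'E'
import sys
from h import *
BAY={1:(.5385,.0545),2:(.5390,.0025),3:(.5395,-.0495),4:(.5400,-.1015)}
def plan(b,ox=0.0005,oz=.006,yaw=.01,rows=None):
    o=get_obs(); Rm=R.from_euler('xyz',o['eef_rot'])
    print('t',o['time_s'],'now',o['ee_pos'].round(4),o['eef_rot'].round(3),'w',round(o['grip_width'],4))
    bx,by=BAY[b]
    for n,dx,zc,pt in rows or [('hover',-8,.085,.10),('above',-8,.053,.10),('push',4.5,.053,.10),('low1',4.5,.036,.05),('low2',4.5,.0268,0),('up',4.5,.11,0)]:
        Rt=R.from_euler('xyz',[np.pi,pt,yaw]); e=np.array([np.cos(yaw),np.sin(yaw),0])
        C=np.array([bx,by,zc])+e*dx/1000; T=C-Rt.apply([ox,0,-oz])
        print(n,T.round(4),'shift',(Rm.inv().apply(T-o['ee_pos'])*1000).round(1).tolist(),'turn',(Rm.inv()*Rt).as_rotvec().round(3).tolist())
if __name__=='__main__': plan(int(sys.argv[1]),*map(float,sys.argv[2:]))
E
python3 pl.py 1
```

```text
t 14.475 now [0.5487 0.2326 0.0982] [-3.138 -0.007 -0.161] w 0.0194
hover [0.5294 0.0544 0.0791] shift [9.5, 179.1, 18.6] turn [-0.012, -0.107, -0.171]
above [0.5294 0.0544 0.0471] shift [9.3, 179.2, 50.6] turn [-0.012, -0.107, -0.171]
push [0.5419 0.0545 0.0471] shift [21.6, 177.1, 50.7] turn [-0.012, -0.107, -0.171]
low1 [0.5422 0.0545 0.03  ] shift [21.8, 177.1, 67.7] turn [-0.007, -0.057, -0.171]
low2 [0.5425 0.0545 0.0208] shift [22.0, 177.0, 77.0] turn [-0.003, -0.007, -0.171]
up [0.5425 0.0545 0.104 ] shift [22.5, 176.7, -6.2] turn [-0.003, -0.007, -0.171]
```

Call:
play_rows([
  {"claw": 0.0, "linear": [0, 50, 0], "turn": [0, 0, -0.06]},
  {"claw": 0.0, "linear": [3, 105, 0], "turn": [0, -0.05, -0.12]},
  {"claw": 0.0, "linear": [7, 155, 5], "turn": [-0.01, -0.1, -0.171]},
  {"claw": 0.0, "linear": [9, 179, 15], "turn": [-0.012, -0.107, -0.171]},
  {"claw": 0.0, "linear": [9, 179, 18], "turn": [-0.012, -0.107, -0.171]},
  {"claw": 0.0, "linear": [9, 179, 18], "turn": [-0.012, -0.107, -0.171]},
  {"claw": 0.0, "linear": [9, 179, 18], "turn": [-0.012, -0.107, -0.171]},
])

```text
time_s: 15.35
ee_pos: [0.5291, 0.0555, 0.0801]
eef_rot: [3.141, 0.1, 0.011]
force: [0.0, -0.2, -1.1]
grip_width: 0.0197
```

```bash
python3 - <<'E'
from h import *
im,cp,o=shot('wrist','w9.png'); print(o['ee_pos'],o['eef_rot'])
im,cp,o=shot('side','s9.png'); cv2.imwrite('pics/s9z.png',cv2.resize(im[140:260,240:400],None,fx=4.5,fy=4.5,interpolation=cv2.INTER_CUBIC))
E
python3 pl.py 1
```

```text
[0.52914066 0.0554926  0.08010255] [3.14123905 0.09968763 0.01116002]
t 15.45 now [0.5291 0.0553 0.08  ] [3.141 0.1   0.011] w 0.0194
hover [0.5294 0.0544 0.0791] shift [0.4, 0.9, 0.9] turn [0.0, -0.0, 0.001]
above [0.5294 0.0544 0.0471] shift [3.6, 0.9, 32.7] turn [0.0, -0.0, 0.001]
push [0.5419 0.0545 0.0471] shift [16.0, 0.9, 31.5] turn [0.0, -0.0, 0.001]
low1 [0.5422 0.0545 0.03  ] shift [18.0, 0.9, 48.4] turn [0.0, 0.05, 0.001]
low2 [0.5425 0.0545 0.0208] shift [19.3, 0.9, 57.5] turn [0.0, 0.1, 0.001]
up [0.5425 0.0545 0.104 ] shift [11.0, 0.9, -25.2] turn [0.0, 0.1, 0.001]
```

View pics/w9.png

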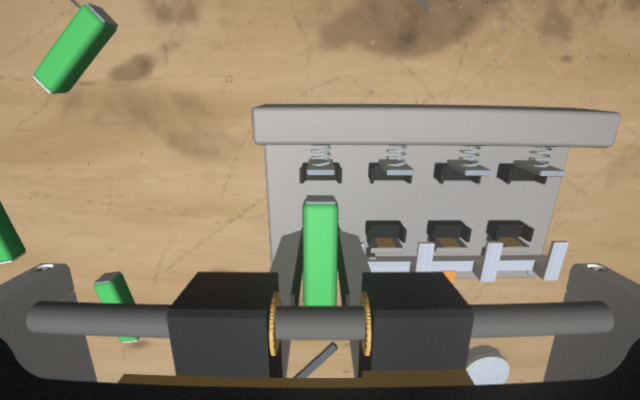

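View pics/s9z.png

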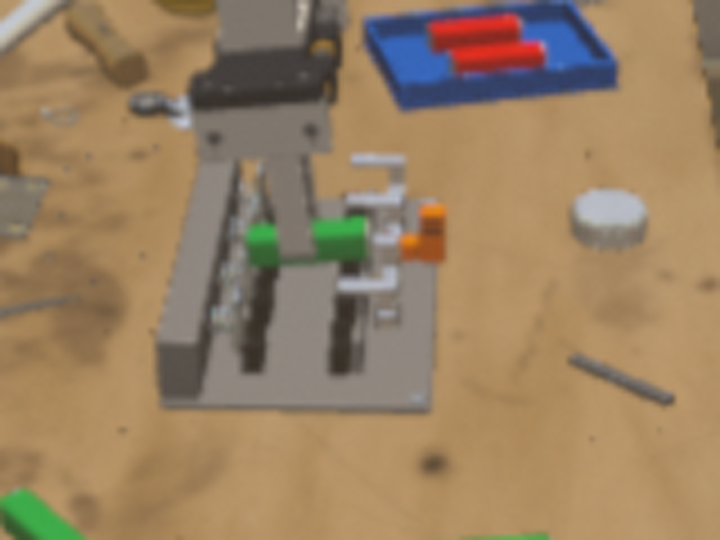

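Call:
play_rows([
  {"claw": 0.0, "linear": [1, 0.9, 18], "turn": [0, 0, 0]},
  {"claw": 0.0, "linear": [3.5, 0.9, 32], "turn": [0, 0, 0]},
  {"claw": 0.0, "linear": [3.5, 0.9, 32], "turn": [0, 0, 0]},
])

```text
time_s: 15.82
ee_pos: [0.5286, 0.0544, 0.0461]
eef_rot: [3.141, 0.103, 0.011]
force: [0.1, -0.4, -2.0]
grip_width: 0.0195
```

```bash
python3 - <<'E'
from h import *
im,cp,o=shot('wrist','w10.png'); print(o['ee_pos'],o['force'])
cv2.imwrite('pics/w10z.png',cv2.resize(im[90:290,200:520],None,fx=2.5,fy=2.5,interpolation=cv2.INTER_CUBIC))
E
python3 pl.py 1
```

```text
[0.52856421 0.05441121 0.04611439] [ 0.08663391 -0.35319816 -1.96425751]
t 15.875 now [0.5291 0.0544 0.047 ] [3.141 0.101 0.011] w 0.0198
hover [0.5294 0.0544 0.0791] shift [-2.9, -0.0, -31.9] turn [0.001, 0.001, 0.001]
above [0.5294 0.0544 0.0471] shift [0.3, -0.0, -0.1] turn [0.001, 0.001, 0.001]
push [0.5419 0.0545 0.0471] shift [12.8, -0.0, -1.4] turn [0.001, 0.001, 0.001]
low1 [0.5422 0.0545 0.03  ] shift [14.8, -0.0, 15.6] turn [0.001, 0.051, 0.001]
low2 [0.5425 0.0545 0.0208] shift [16.0, -0.0, 24.7] turn [0.001, 0.101, 0.001]
up [0.5425 0.0545 0.104 ] shift [7.6, 0.0, -58.1] turn [0.001, 0.101, 0.001]
```

View pics/w10z.png

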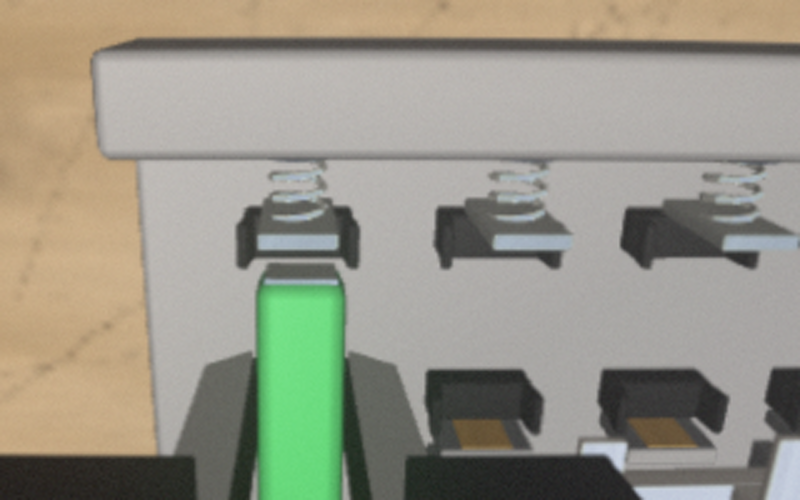

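Call:
play_rows([
  {"claw": 0.0, "linear": [6, 0, -1], "turn": [0, 0, 0]},
  {"claw": 0.0, "linear": [11, 0, -1.4], "turn": [0, 0, 0]},
  {"claw": 0.0, "linear": [14.5, 0, -1.5], "turn": [0, 0, 0]},
  {"claw": 0.0, "linear": [14.5, 0, -1.5], "turn": [0, 0, 0]},
])

```text
time_s: 16.38
ee_pos: [0.5437, 0.0546, 0.0471]
eef_rot: [3.141, 0.102, 0.011]
force: [-5.0, -0.1, 2.9]
grip_width: 0.0196
```

```bash
python3 - <<'E'
from h import *
im,cp,o=shot('wrist','w11.png'); print(o['ee_pos'],o['force'])
cv2.imwrite('pics/w11z.png',cv2.resize(im[90:290,200:520],None,fx=2.5,fy=2.5,interpolation=cv2.INTER_CUBIC))
im,cp,o=shot('side','s11.png'); cv2.imwrite('pics/s11z.png',cv2.resize(im[140:260,240:400],None,fx=4.5,fy=4.5,interpolation=cv2.INTER_CUBIC))
E
python3 pl.py 1
```

```text
[0.54365743 0.05455063 0.04713264] [-5.02422728 -0.12668209  2.9178626 ]
t 16.475 now [0.5435 0.0546 0.0471] [3.141 0.102 0.011] w 0.0197
hover [0.5294 0.0544 0.0791] shift [-17.3, 0.0, -30.4] turn [0.0, 0.002, 0.001]
above [0.5294 0.0544 0.0471] shift [-14.0, 0.0, 1.5] turn [0.0, 0.002, 0.001]
push [0.5419 0.0545 0.0471] shift [-1.6, 0.0, 0.2] turn [0.0, 0.002, 0.001]
low1 [0.5422 0.0545 0.03  ] shift [0.5, 0.0, 17.1] turn [0.0, 0.052, 0.001]
low2 [0.5425 0.0545 0.0208] shift [1.7, 0.0, 26.3] turn [0.0, 0.102, 0.001]
up [0.5425 0.0545 0.104 ] shift [-6.8, 0.0, -56.5] turn [0.0, 0.102, 0.001]
```

View pics/w11z.png

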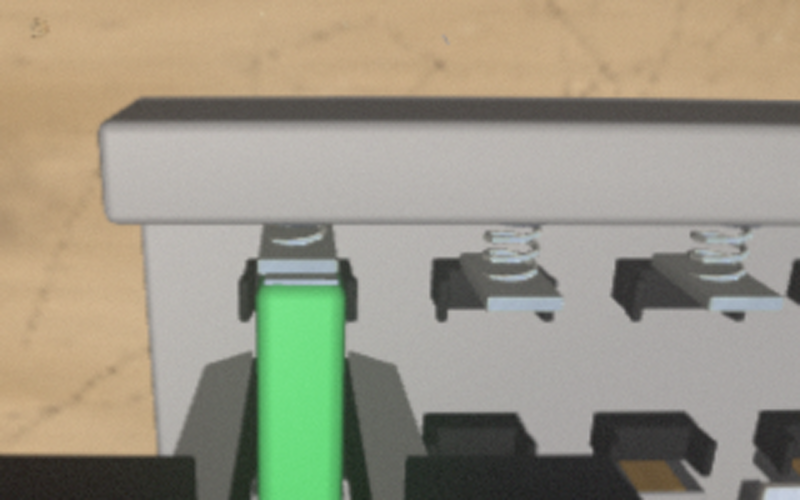

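View pics/s11z.png

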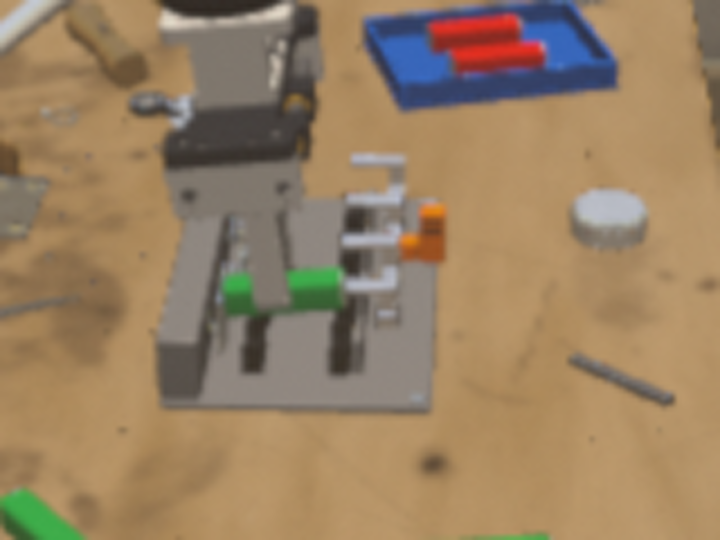

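Call:
play_rows([
  {"claw": 0.0, "linear": [1, 0, 9], "turn": [0, 0.026, 0]},
  {"claw": 0.0, "linear": [2, 0, 17], "turn": [0, 0.052, 0]},
  {"claw": 0.0, "linear": [3, 0, 22.5], "turn": [0, 0.08, 0]},
  {"claw": 0.0, "linear": [3.2, 0, 26], "turn": [0, 0.102, 0]},
  {"claw": 0.0, "linear": [3.2, 0, 26.3], "turn": [0, 0.102, 0]},
  {"claw": 0.0, "linear": [3.2, 0, 26.3], "turn": [0, 0.102, 0]},
])

```text
time_s: 17.23
ee_pos: [0.5446, 0.0547, 0.0227]
eef_rot: [3.141, -0.002, 0.011]
force: [-12.3, 2.3, 24.8]
grip_width: 0.0195
```

```bash
python3 - <<'E'
from h import *
im,cp,o=shot('wrist','w12.png'); print(o['ee_pos'],o['eef_rot'],o['force'])
cv2.imwrite('pics/w12z.png',cv2.resize(im[90:290,200:520],None,fx=2.5,fy=2.5,interpolation=cv2.INTER_CUBIC))
im,cp,o=shot('side','s12.png'); cv2.imwrite('pics/s12z.png',cv2.resize(im[140:260,240:400],None,fx=4.5,fy=4.5,interpolation=cv2.INTER_CUBIC))
E
```

```text
[0.54458004 0.05473099 0.02267866] [ 3.14130809e+00 -2.40018589e-03  1.12117608e-02] [-12.29308313   2.29820511  24.81607922]
```

View pics/w12z.png

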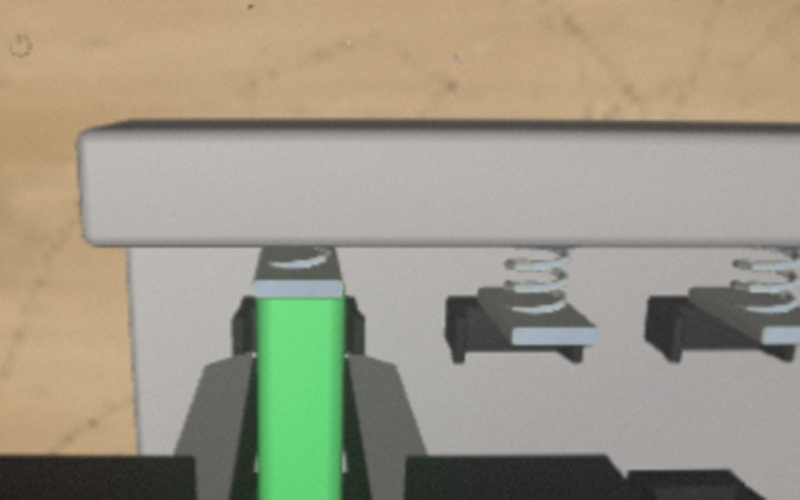

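View pics/s12z.png

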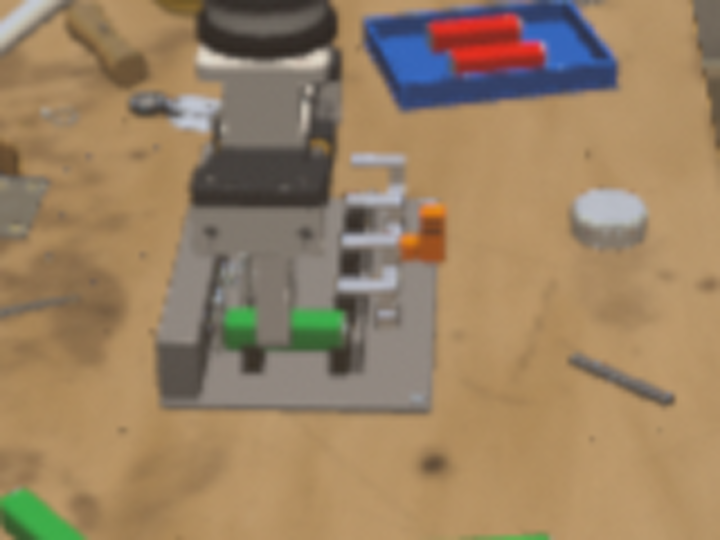

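Call:
play_rows([
  {"claw": 0.35, "linear": [0, 0, -1], "turn": [0, 0, 0]},
  {"claw": 0.35, "linear": [0, 0, -1], "turn": [0, 0, 0]},
  {"claw": 0.35, "linear": [0, 0, -1], "turn": [0, 0, 0]},
  {"claw": 0.35, "linear": [0, 0, -40], "turn": [0, 0, 0]},
  {"claw": 0.35, "linear": [0, 0, -80], "turn": [0, 0, 0]},
  {"claw": 0.35, "linear": [0, 0, -80], "turn": [0, 0, 0]},
])

```text
time_s: 18.08
ee_pos: [0.5459, 0.0549, 0.1053]
eef_rot: [3.141, -0.008, 0.011]
force: [-0.1, -0.2, 0.1]
grip_width: 0.0328
```

```bash
python3 - <<'E'
from h import *
im,cp,o=shot('wrist','w13.png'); print(o['ee_pos'],o['eef_rot'],o['force']); report(im,cp,[('green',.036)])
cv2.imwrite('pics/w13z.png',cv2.resize(im[100:300,220:540],None,fx=2.5,fy=2.5,interpolation=cv2.INTER_CUBIC))
im,cp,o=shot('side','s13.png'); cv2.imwrite('pics/s13z.png',cv2.resize(im[140:260,240:400],None,fx=4.5,fy=4.5,interpolation=cv2.INTER_CUBIC))
E
```

```text
[0.54585622 0.05485887 0.10531041] [ 3.14148144 -0.00756494  0.01125498] [-0.06059363 -0.22100705  0.06442432]
green [108.8  90.1] area 2302.0 c [0.6436 0.2163] dims [np.float64(0.0629), np.float64(0.0234)] ang -48.0
green [ 19.  238.6] area 1764.5 c [0.5213 0.3182] dims [np.float64(0.0329), np.float64(0.0565)] ang -168.0
green [320.  224.5] area 1630.0 c [0.5386 0.0536] dims [np.float64(0.0191), np.float64(0.0627)] ang -178.8
green [133.5 345. ] area 231.5 c [0.4174 0.2271] dims [np.float64(0.0186), np.float64(0.0181)] ang -87.2
green [124.5 296. ] area 230.0 c [0.4691 0.2274] dims [np.float64(0.0271), np.float64(0.0142)] ang -88.0
```

View pics/w13z.png

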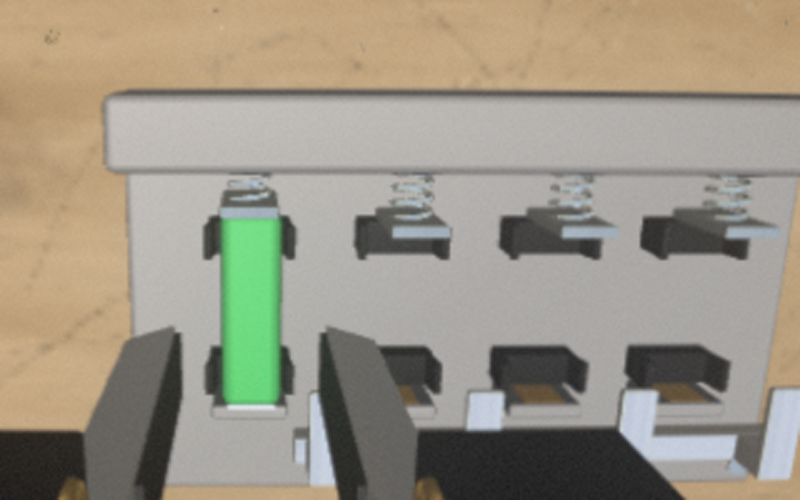

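View pics/s13z.png

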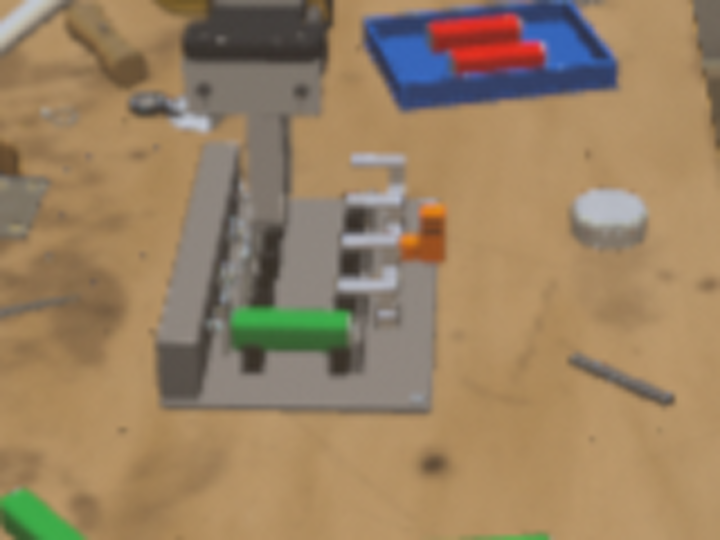

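```bash
python3 mv.py 0.425 0.24 0.085 0.18
```

```text
t 18.18 now [0.5442 0.0548 0.1021] [ 3.141e+00 -2.000e-03  1.100e-02] shift [-117.2 -186.6   16.8] turn [ 0.    -0.002 -0.169]
```

Call:
play_rows([
  {"claw": 0.4, "linear": [-25, -45, 0], "turn": [0, -0.002, -0.06]},
  {"claw": 0.4, "linear": [-55, -90, 0], "turn": [0, -0.002, -0.12]},
  {"claw": 0.4, "linear": [-85, -140, 5], "turn": [0, -0.002, -0.169]},
  {"claw": 0.4, "linear": [-117, -186, 17], "turn": [0, -0.002, -0.169]},
  {"claw": 0.4, "linear": [-117, -186.6, 17], "turn": [0, -0.002, -0.169]},
  {"claw": 0.4, "linear": [-117, -186.6, 17], "turn": [0, -0.002, -0.169]},
])

```text
time_s: 18.92
ee_pos: [0.4251, 0.2398, 0.0841]
eef_rot: [3.141, 0.001, 0.181]
force: [0.1, -1.0, 0.6]
grip_width: 0.0376
```

```bash
python3 - <<'E'
from h import *
im,cp,o=shot('wrist','w14.png'); print(o['ee_pos'],o['eef_rot']); report(im,cp,[('green',.02)])
E
```

```text
[0.42508109 0.2397677  0.08407642] [3.14073448e+00 1.07632231e-03 1.80663660e-01]
green [589.6 116.8] area 3205.0 c [0.5417 0.0478] dims [np.float64(0.0698), np.float64(0.0322)] ang -0.4
green [201.8  82.2] area 2668.0 c [0.5104 0.3414] dims [np.float64(0.0222), np.float64(0.0653)] ang -167.8
green [316. 214.] area 1805.5 c [0.4272 0.2418] dims [np.float64(0.0185), np.float64(0.0646)] ang -169.2
```

View pics/w14.png

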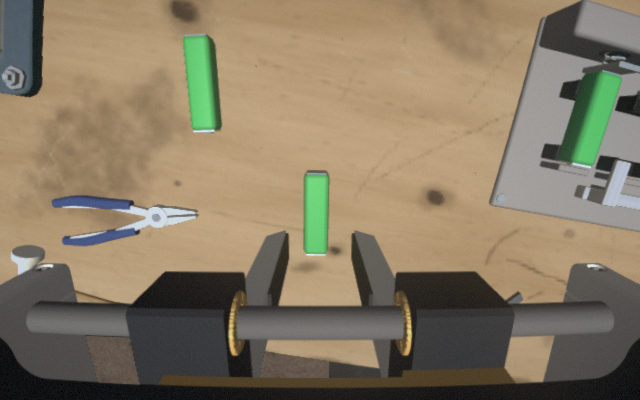

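```bash
python3 mv.py 0.4270 0.2418 0.0045 0.188
```

```text
t 18.98 now [0.4255 0.2394 0.0843] [3.141e+00 1.000e-03 1.800e-01] shift [ 2.  -2.2 79.8] turn [ 0.001  0.001 -0.008]
```

Call:
play_rows([
  {"claw": 0.4, "linear": [2, -2.2, 45], "turn": [0, 0, -0.008]},
  {"claw": 0.4, "linear": [2, -2.2, 75], "turn": [0, 0, -0.008]},
  {"claw": 0.4, "linear": [2, -2.2, 80], "turn": [0, 0, -0.008]},
  {"claw": 0.0, "linear": [2, -2.2, 80], "turn": [0, 0, -0.008]},
  {"claw": 0.0, "linear": [2, -2.2, 80], "turn": [0, 0, -0.008]},
  {"claw": 0.0, "linear": [2, -2.2, 80], "turn": [0, 0, -0.008]},
])

```text
time_s: 19.73
ee_pos: [0.4278, 0.242, 0.0055]
eef_rot: [3.141, -0.001, 0.188]
force: [0.4, -3.2, 8.1]
grip_width: 0.0198
```

Call:
play_rows([
  {"claw": 0.0, "linear": [0, 0, -30], "turn": [0, 0, 0]},
  {"claw": 0.0, "linear": [0, 0, -85], "turn": [0, 0, 0]},
  {"claw": 0.0, "linear": [0, 0, -95], "turn": [0, 0, 0]},
  {"claw": 0.0, "linear": [0, 0, -95], "turn": [0, 0, 0]},
])

```text
time_s: 20.23
ee_pos: [0.4277, 0.2421, 0.1007]
eef_rot: [3.141, -0.003, 0.188]
force: [-0.3, 0.6, -0.7]
grip_width: 0.0198
```

```bash
python3 - <<'E'
from h import *
im,cp,o=shot('wrist','w15.png'); report(im,cp,[('green',o['ee_pos'][2]+.015)])
E
python3 pl.py 2 0.0005 0.0035
```

```text
green [320.  254.5] area 3442.5 c [0.4299 0.241 ] dims [np.float64(0.0619), np.float64(0.0191)] ang 10.0
green [575.  123.1] area 2686.5 c [0.526  0.1239] dims [np.float64(0.0439), np.float64(0.0198)] ang 0.3
green [212.4  88.5] area 2260.0 c [0.5062 0.3097] dims [np.float64(0.0138), np.float64(0.0411)] ang -168.3
t 20.275 now [0.4272 0.2418 0.0997] [ 3.141e+00 -1.000e-03  1.880e-01] w 0.0195
hover [0.5302 0.0024 0.0816] shift [56.4, 254.4, 18.4] turn [0.009, -0.1, 0.177]
above [0.5302 0.0024 0.0496] shift [56.4, 254.4, 50.4] turn [0.009, -0.1, 0.177]
push [0.5427 0.0025 0.0496] shift [68.7, 256.6, 50.4] turn [0.009, -0.1, 0.177]
low1 [0.5428 0.0025 0.0325] shift [68.9, 256.6, 67.4] turn [0.005, -0.051, 0.178]
low2 [0.543  0.0025 0.0233] shift [69.0, 256.7, 76.6] turn [0.001, -0.001, 0.178]
up [0.543  0.0025 0.1065] shift [69.1, 256.7, -6.6] turn [0.001, -0.001, 0.178]
```

View pics/w15.png

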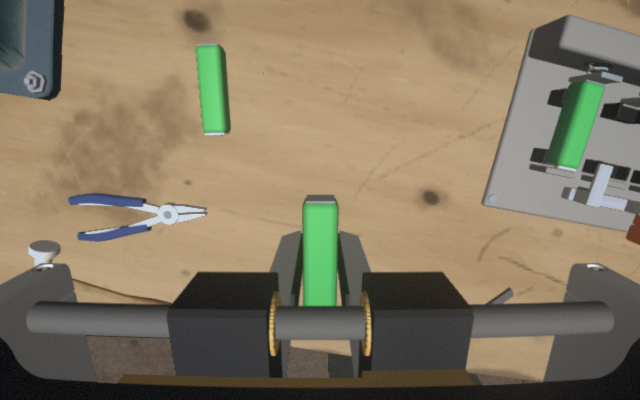

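Call:
play_rows([
  {"claw": 0.0, "linear": [12, 55, 0], "turn": [0, 0, 0.04]},
  {"claw": 0.0, "linear": [24, 110, 0], "turn": [0, 0, 0.1]},
  {"claw": 0.0, "linear": [36, 165, 0], "turn": [0.005, -0.05, 0.15]},
  {"claw": 0.0, "linear": [48, 220, 8], "turn": [0.009, -0.1, 0.177]},
  {"claw": 0.0, "linear": [56, 254.4, 18], "turn": [0.009, -0.1, 0.177]},
  {"claw": 0.0, "linear": [56.4, 254.4, 18.4], "turn": [0.009, -0.1, 0.177]},
  {"claw": 0.0, "linear": [56.4, 254.4, 18.4], "turn": [0.009, -0.1, 0.177]},
])

```text
time_s: 21.15
ee_pos: [0.5294, 0.003, 0.0805]
eef_rot: [3.141, 0.102, 0.011]
force: [-0.1, 0.3, -0.5]
grip_width: 0.0191
```

```bash
python3 - <<'E'
from h import *
im,cp,o=shot('wrist','w16.png'); cv2.imwrite('pics/w16z.png',cv2.resize(im[90:290,160:480],None,fx=2.5,fy=2.5,interpolation=cv2.INTER_CUBIC))
E
python3 pl.py 2 0.0005 0.004
```

```text
t 21.2 now [0.5296 0.0033 0.081 ] [3.141 0.101 0.011] w 0.0197
hover [0.5301 0.0024 0.0811] shift [0.5, 0.9, -0.1] turn [0.0, 0.001, 0.001]
above [0.5301 0.0024 0.0491] shift [3.7, 0.9, 31.7] turn [0.0, 0.001, 0.001]
push [0.5426 0.0025 0.0491] shift [16.2, 0.9, 30.4] turn [0.0, 0.001, 0.001]
low1 [0.5428 0.0025 0.032 ] shift [18.1, 0.9, 47.4] turn [0.0, 0.051, 0.001]
low2 [0.543  0.0025 0.0228] shift [19.2, 0.9, 56.5] turn [0.0, 0.101, 0.001]
up [0.543  0.0025 0.106 ] shift [10.9, 0.9, -26.2] turn [0.0, 0.101, 0.001]
```

View pics/w16z.png

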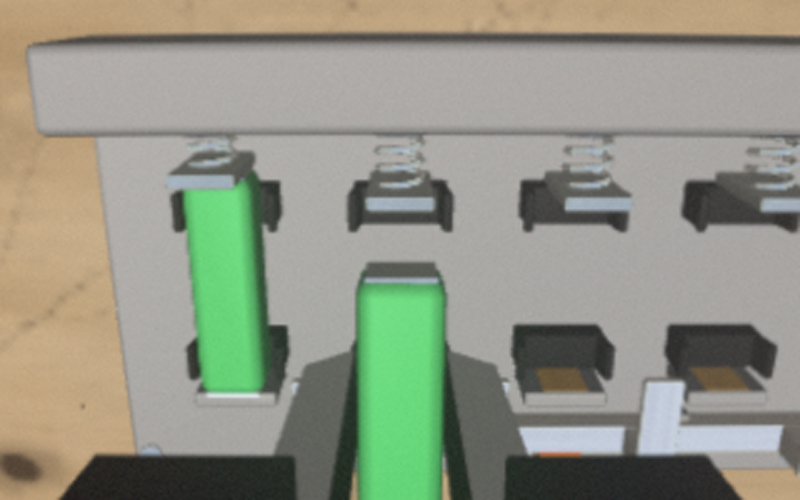

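Call:
play_rows([
  {"claw": 0.0, "linear": [2, 0.5, 20], "turn": [0, 0, 0]},
  {"claw": 0.0, "linear": [3.7, 0.5, 32], "turn": [0, 0, 0]},
  {"claw": 0.0, "linear": [3.7, 0.5, 32], "turn": [0, 0, 0]},
  {"claw": 0.0, "linear": [10, 0.5, 31.5], "turn": [0, 0, 0]},
  {"claw": 0.0, "linear": [15, 0.5, 31], "turn": [0, 0, 0]},
  {"claw": 0.0, "linear": [17.7, 0.5, 31], "turn": [0, 0, 0]},
  {"claw": 0.0, "linear": [17.7, 0.5, 31], "turn": [0, 0, 0]},
  {"claw": 0.0, "linear": [17.7, 0.5, 31], "turn": [0, 0, 0]},
])

```text
time_s: 22.2
ee_pos: [0.5439, 0.003, 0.0485]
eef_rot: [3.141, 0.101, 0.011]
force: [-4.9, 0.8, 3.4]
grip_width: 0.0192
```

```bash
python3 - <<'E'
from h import *
im,cp,o=shot('wrist','w17.png'); cv2.imwrite('pics/w17z.png',cv2.resize(im[90:290,160:480],None,fx=2.5,fy=2.5,interpolation=cv2.INTER_CUBIC))
E
python3 pl.py 2 0.0005 0.004
```

```text
t 22.25 now [0.5439 0.003  0.0485] [3.141 0.101 0.011] w 0.0194
hover [0.5301 0.0024 0.0811] shift [-17.1, 0.4, -31.0] turn [0.0, 0.001, 0.001]
above [0.5301 0.0024 0.0491] shift [-13.8, 0.4, 0.8] turn [0.0, 0.001, 0.001]
push [0.5426 0.0025 0.0491] shift [-1.4, 0.4, -0.5] turn [0.0, 0.001, 0.001]
low1 [0.5428 0.0025 0.032 ] shift [0.5, 0.4, 16.5] turn [0.0, 0.051, 0.001]
low2 [0.543  0.0025 0.0228] shift [1.6, 0.4, 25.6] turn [0.0, 0.101, 0.001]
up [0.543  0.0025 0.106 ] shift [-6.7, 0.4, -57.1] turn [0.0, 0.101, 0.001]
```

View pics/w17z.png

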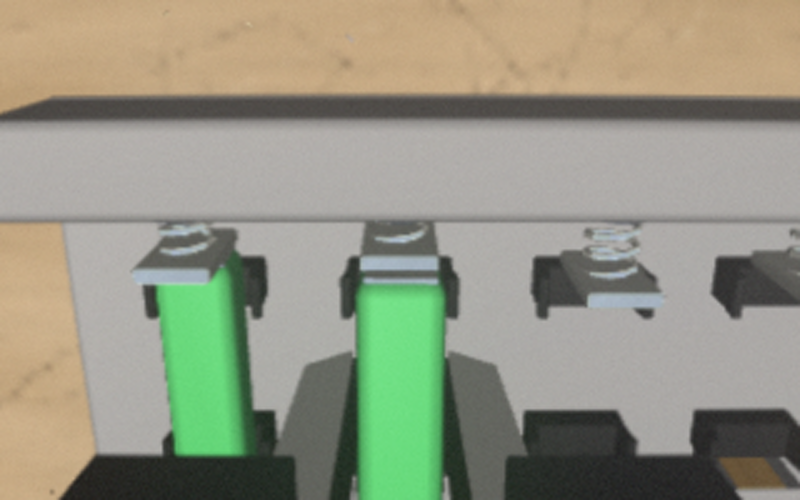

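Spring 2 is compressed (plate 259 vs neighbours ~275–298), cell centred over the saddle. Lower it.

Call:
play_rows([
  {"claw": 0.0, "linear": [1, 0, 9], "turn": [0, 0.026, 0]},
  {"claw": 0.0, "linear": [2, 0, 16.5], "turn": [0, 0.051, 0]},
  {"claw": 0.0, "linear": [3, 0, 22], "turn": [0, 0.08, 0]},
  {"claw": 0.0, "linear": [3.2, 0, 25], "turn": [0, 0.101, 0]},
  {"claw": 0.0, "linear": [3.2, 0, 25.5], "turn": [0, 0.101, 0]},
  {"claw": 0.0, "linear": [3.2, 0, 25.5], "turn": [0, 0.101, 0]},
])

```text
time_s: 23.0
ee_pos: [0.5447, 0.0029, 0.0235]
eef_rot: [3.141, -0.001, 0.011]
force: [-7.7, 0.5, 10.7]
grip_width: 0.0197
```

Call:
play_rows([
  {"claw": 0.35, "linear": [0, 0, -1], "turn": [0, 0, 0]},
  {"claw": 0.35, "linear": [0, 0, -1], "turn": [0, 0, 0]},
  {"claw": 0.35, "linear": [0, 0, -1], "turn": [0, 0, 0]},
  {"claw": 0.35, "linear": [0, 0, -40], "turn": [0, 0, 0]},
  {"claw": 0.35, "linear": [0, 0, -80], "turn": [0, 0, 0]},
  {"claw": 0.35, "linear": [0, 0, -80], "turn": [0, 0, 0]},
])

```text
time_s: 23.75
ee_pos: [0.5461, 0.0028, 0.1062]
eef_rot: [3.141, -0.006, 0.011]
force: [0.1, -0.1, 0.4]
grip_width: 0.0327
```

```bash
python3 - <<'E'
from h import *
im,cp,o=shot('wrist','w18.png'); print(o['ee_pos'],o['eef_rot'],o['force']); report(im,cp,[('green',.036)])
cv2.imwrite('pics/w18z.png',cv2.resize(im[100:300,200:520],None,fx=2.5,fy=2.5,interpolation=cv2.INTER_CUBIC))
E
python3 mv.py 0.509 0.340 0.09 0.21
```

```text
[0.54611299 0.00282918 0.10620203] [ 3.14083805 -0.00627196  0.01136167] [ 0.10747294 -0.07899491  0.370426  ]
green [52.1 91.7] area 2282.0 c [0.6436 0.2119] dims [np.float64(0.0649), np.float64(0.0255)] ang -49.0
green [320.  223.5] area 1650.5 c [0.5394 0.0015] dims [np.float64(0.0191), np.float64(0.0628)] ang -178.8
green [257.8 222.2] area 1556.0 c [0.5398 0.0526] dims [np.float64(0.0204), np.float64(0.0647)] ang -178.9
t 23.8 now [0.5451 0.0029 0.1042] [ 3.141e+00 -3.000e-03  1.100e-02] shift [ -32.3 -337.5   14. ] turn [ 0.001 -0.003 -0.199]
```

View pics/w18z.png

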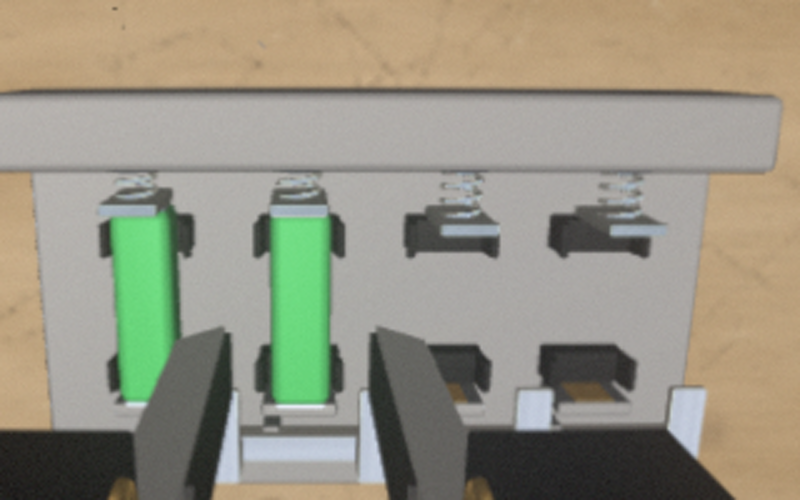

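```bash
python3 - <<'E'
from h import *
o=dict(get_obs()); o['ee_pos']=np.array([0.50637,0.1575,0.18035]); o['eef_rot']=np.array([3.1349,-0.0128,0.0029])
cp=cam_pose('wrist',o)
for z in (0,.05,.1): print(z,plane(cp,[[47,170],[47,212],[135,105]],z)[:,:2].round(3).tolist())
# side view: vise top right (331,330), top (290,322)
cp=cam_pose('side')
for z in (0,.05,.1): print(z,plane(cp,[[331,322],[262,330],[325,380]],z)[:,:2].round(3).tolist())
E
python3 -c "
import cv2
im=cv2.imread('pics/side0.png')
cv2.imwrite('pics/s0v.png',cv2.resize(im[230:400,200:400],None,fx=3.5,fy=3.5,interpolation=cv2.INTER_CUBIC))
im=cv2.imread('pics/scene0.png')
cv2.imwrite('pics/c0v.png',cv2.resize(im[70:200,150:350],None,fx=4,fy=4,interpolation=cv2.INTER_CUBIC))"
```

```text
0 [[0.53, 0.478], [0.479, 0.488], [0.602, 0.36]]
0.05 [[0.537, 0.433], [0.493, 0.442], [0.599, 0.332]]
0.1 [[0.543, 0.389], [0.506, 0.396], [0.595, 0.304]]
0 [[0.454, 0.414], [0.585, 0.443], [0.458, 0.554]]
0.05 [[0.452, 0.466], [0.573, 0.493], [0.456, 0.596]]
0.1 [[0.45, 0.518], [0.561, 0.543], [0.453, 0.638]]
```

View pics/s0v.png

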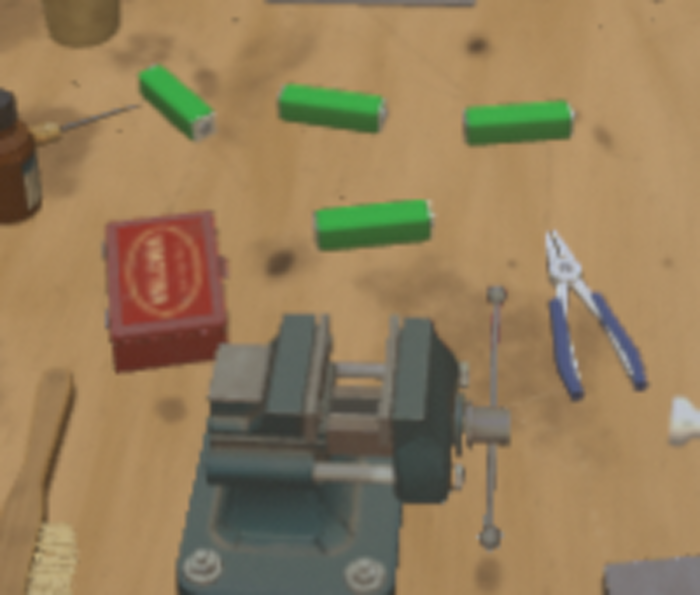

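View pics/c0v.png

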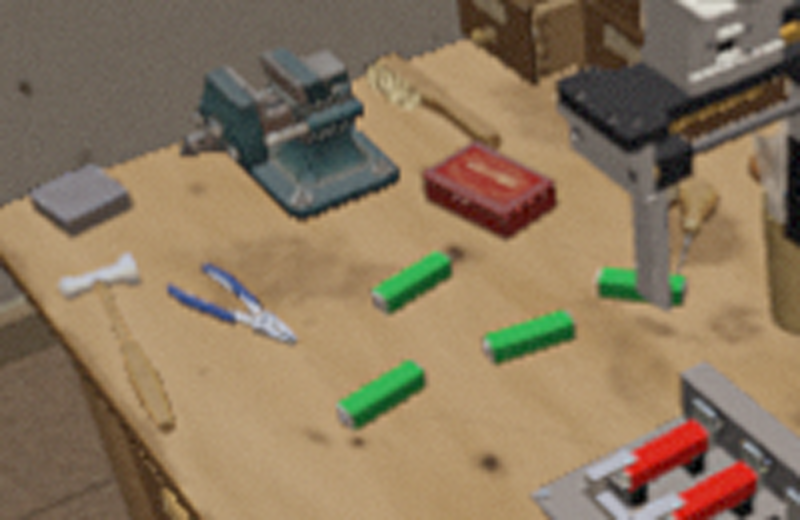

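Call:
play_rows([
  {"claw": 0.4, "linear": [-5, -55, -5], "turn": [0, -0.003, -0.05]},
  {"claw": 0.4, "linear": [-10, -115, -5], "turn": [0, -0.003, -0.1]},
  {"claw": 0.4, "linear": [-16, -175, -5], "turn": [0, -0.003, -0.15]},
  {"claw": 0.4, "linear": [-22, -235, -5], "turn": [0, -0.003, -0.199]},
  {"claw": 0.4, "linear": [-28, -295, 5], "turn": [0, -0.003, -0.199]},
  {"claw": 0.4, "linear": [-32, -337, 14], "turn": [0, -0.003, -0.199]},
  {"claw": 0.4, "linear": [-32, -337.5, 14], "turn": [0, -0.003, -0.199]},
  {"claw": 0.4, "linear": [-32, -337.5, 14], "turn": [0, -0.003, -0.199]},
])

```text
time_s: 24.8
ee_pos: [0.509, 0.3394, 0.0888]
eef_rot: [3.14, 0.002, 0.21]
force: [-0.1, -0.2, -0.1]
grip_width: 0.0377
```

```bash
python3 - <<'E'
from h import *
im,cp,o=shot('wrist','w19.png'); print(o['ee_pos'],o['eef_rot']); report(im,cp,[('green',.02)])
import mv
print(plane(cam_pose('side'),[[222,238]],0))
E
python3 mv.py 0.5107 0.341 0.0045 0.213
```

```text
[0.5090491  0.33937982 0.0888039 ] [3.14007497e+00 1.57928967e-03 2.10419118e-01]
green [496.2  69.8] area 2237.0 c [0.6469 0.233 ] dims [np.float64(0.0661), np.float64(0.0201)] ang -47.6
green [312.5 212. ] area 1730.5 c [0.5107 0.3443] dims [np.float64(0.018), np.float64(0.064)] ang -167.7
green [628.5 255.5] area 642.0 c [0.5298 0.0589] dims [np.float64(0.0212), np.float64(0.0562)] ang -151.6
[[0.73365588 0.1397187  0.        ]]
t 24.85 now [0.5094 0.3391 0.0893] [3.14e+00 1.00e-03 2.10e-01] shift [ 1.8 -1.7 84.8] turn [ 0.001  0.001 -0.003]
```

View pics/w19.png

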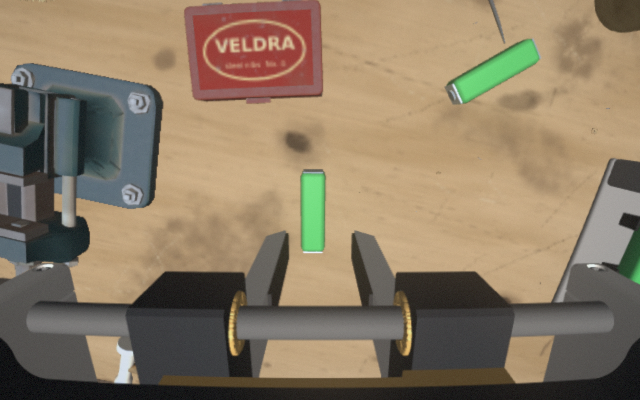

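Call:
play_rows([
  {"claw": 0.4, "linear": [2.3, -4.8, 45], "turn": [0, 0, -0.004]},
  {"claw": 0.4, "linear": [2.3, -4.8, 80], "turn": [0, 0, -0.004]},
  {"claw": 0.4, "linear": [2.3, -4.8, 85], "turn": [0, 0, -0.004]},
  {"claw": 0.0, "linear": [2.3, -4.8, 85], "turn": [0, 0, -0.004]},
  {"claw": 0.0, "linear": [2.3, -4.8, 85], "turn": [0, 0, -0.004]},
  {"claw": 0.0, "linear": [2.3, -4.8, 85], "turn": [0, 0, -0.004]},
])

```text
time_s: 25.6
ee_pos: [0.5115, 0.3444, 0.006]
eef_rot: [3.141, -0.002, 0.214]
force: [-0.4, -2.8, 6.8]
grip_width: 0.0196
```

Call:
play_rows([
  {"claw": 0.0, "linear": [0, 0, -30], "turn": [0, 0, 0]},
  {"claw": 0.0, "linear": [0, 0, -85], "turn": [0, 0, 0]},
  {"claw": 0.0, "linear": [0, 0, -95], "turn": [0, 0, 0]},
  {"claw": 0.0, "linear": [0, 0, -95], "turn": [0, 0, 0]},
])

```text
time_s: 26.1
ee_pos: [0.5114, 0.3444, 0.1015]
eef_rot: [3.141, -0.003, 0.214]
force: [-0.1, -0.1, -1.1]
grip_width: 0.0198
```

```bash
python3 - <<'E'
from h import *
im,cp,o=shot('wrist','w20.png'); report(im,cp,[('green',o['ee_pos'][2]+.015)])
E
python3 pl.py 3 0.0005 0.004
```

```text
green [320.  254.5] area 3440.5 c [0.5136 0.3434] dims [np.float64(0.0191), np.float64(0.0619)] ang -166.9
green [492.   78.4] area 1998.0 c [0.6228 0.2798] dims [np.float64(0.0427), np.float64(0.0127)] ang -47.8
green [624.5 248. ] area 1096.5 c [0.5538 0.1688] dims [np.float64(0.019), np.float64(0.0451)] ang -151.9
t 26.15 now [0.511  0.3442 0.1003] [ 3.141e+00 -1.000e-03  2.140e-01] w 0.0194
hover [ 0.5306 -0.0496  0.0811] shift [-64.3, 389.0, 19.6] turn [0.011, -0.101, 0.203]
above [ 0.5306 -0.0496  0.0491] shift [-64.3, 388.9, 51.6] turn [0.011, -0.101, 0.203]
push [ 0.5431 -0.0495  0.0491] shift [-52.1, 391.4, 51.6] turn [0.011, -0.101, 0.203]
low1 [ 0.5433 -0.0495  0.032 ] shift [-51.9, 391.5, 68.6] turn [0.006, -0.051, 0.203]
low2 [ 0.5435 -0.0495  0.0228] shift [-51.7, 391.5, 77.8] turn [0.001, -0.001, 0.204]
up [ 0.5435 -0.0495  0.106 ] shift [-51.6, 391.6, -5.4] turn [0.001, -0.001, 0.204]
```

View pics/w20.png

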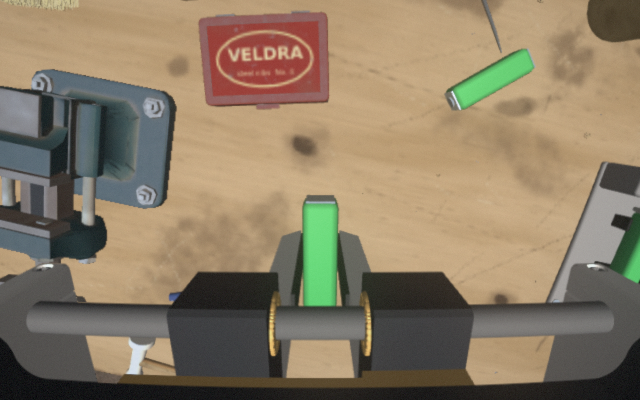

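Call:
play_rows([
  {"claw": 0.0, "linear": [-9, 55, 0], "turn": [0, 0, 0.05]},
  {"claw": 0.0, "linear": [-18, 112, 0], "turn": [0, 0, 0.1]},
  {"claw": 0.0, "linear": [-28, 170, 0], "turn": [0, 0, 0.15]},
  {"claw": 0.0, "linear": [-38, 229, 0], "turn": [0.005, -0.05, 0.203]},
  {"claw": 0.0, "linear": [-48, 289, 0], "turn": [0.011, -0.101, 0.203]},
  {"claw": 0.0, "linear": [-58, 348, 5], "turn": [0.011, -0.101, 0.203]},
  {"claw": 0.0, "linear": [-64, 388.5, 19.5], "turn": [0.011, -0.101, 0.203]},
  {"claw": 0.0, "linear": [-64.3, 388.5, 19.5], "turn": [0.011, -0.101, 0.203]},
])

```text
time_s: 27.15
ee_pos: [0.5291, -0.0513, 0.0786]
eef_rot: [-3.141, 0.105, 0.007]
force: [0.9, 0.6, -0.7]
grip_width: 0.0197
```

Call:
play_rows([
  {"claw": 0.0, "linear": [0, 0, 0], "turn": [0, 0, 0]},
])

```text
time_s: 27.28
ee_pos: [0.5287, -0.0507, 0.0778]
eef_rot: [-3.141, 0.106, 0.007]
force: [0.1, 0.3, -0.3]
grip_width: 0.0197
```

```bash
python3 - <<'E'
from h import *
im,cp,o=shot('wrist','w21.png'); cv2.imwrite('pics/w21z.png',cv2.resize(im[90:290,160:480],None,fx=2.5,fy=2.5,interpolation=cv2.INTER_CUBIC))
E
python3 pl.py 3 0.0005 0.004
```

```text
t 27.325 now [ 0.5286 -0.0506  0.0777] [-3.141  0.106  0.007] w 0.0196
hover [ 0.5306 -0.0496  0.0811] shift [1.6, -1.0, -3.5] turn [-0.001, 0.006, -0.003]
above [ 0.5306 -0.0496  0.0491] shift [5.0, -1.0, 28.3] turn [-0.001, 0.006, -0.003]
push [ 0.5431 -0.0495  0.0491] shift [17.5, -1.0, 27.0] turn [-0.001, 0.006, -0.003]
low1 [ 0.5433 -0.0495  0.032 ] shift [19.5, -1.0, 43.9] turn [-0.001, 0.056, -0.003]
low2 [ 0.5435 -0.0495  0.0228] shift [20.6, -1.0, 53.0] turn [-0.001, 0.106, -0.003]
up [ 0.5435 -0.0495  0.106 ] shift [11.8, -1.1, -29.7] turn [-0.001, 0.106, -0.003]
```

View pics/w21z.png

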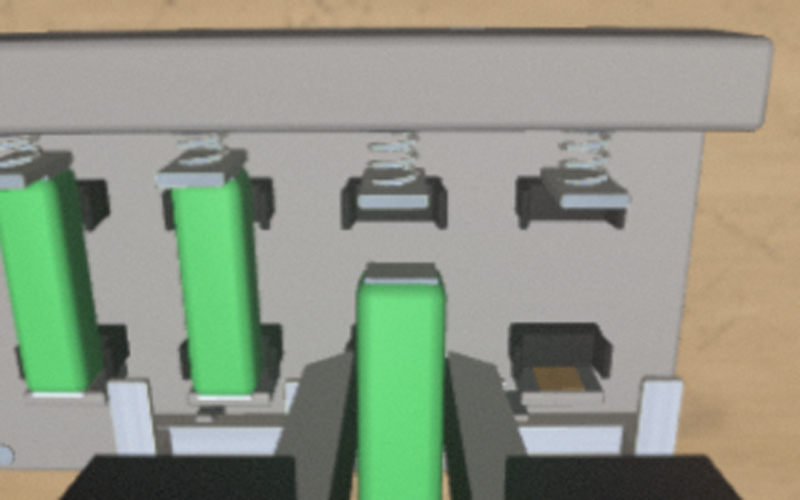

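Call:
play_rows([
  {"claw": 0.0, "linear": [2, -1.6, 16], "turn": [0, 0.006, -0.003]},
  {"claw": 0.0, "linear": [5, -1.6, 28.5], "turn": [0, 0.006, -0.003]},
  {"claw": 0.0, "linear": [5, -1.6, 28.5], "turn": [0, 0.006, -0.003]},
  {"claw": 0.0, "linear": [11, -1.6, 28], "turn": [0, 0.006, -0.003]},
  {"claw": 0.0, "linear": [16, -1.6, 27.5], "turn": [0, 0.006, -0.003]},
  {"claw": 0.0, "linear": [19, -1.6, 27.5], "turn": [0, 0.006, -0.003]},
  {"claw": 0.0, "linear": [19, -1.6, 27.5], "turn": [0, 0.006, -0.003]},
  {"claw": 0.0, "linear": [19, -1.6, 27.5], "turn": [0, 0.006, -0.003]},
])

```text
time_s: 28.32
ee_pos: [0.5445, -0.0489, 0.0485]
eef_rot: [-3.14, 0.101, 0.01]
force: [-4.9, 1.6, 3.7]
grip_width: 0.0195
```

```bash
python3 - <<'E'
from h import *
im,cp,o=shot('wrist','w22.png'); cv2.imwrite('pics/w22z.png',cv2.resize(im[90:290,160:480],None,fx=2.5,fy=2.5,interpolation=cv2.INTER_CUBIC))
E
python3 pl.py 3 0.0005 0.004
```

```text
t 28.375 now [ 0.5445 -0.0489  0.0485] [-3.141  0.1    0.01 ] w 0.0194
hover [ 0.5306 -0.0496  0.0811] shift [-17.1, 0.5, -31.0] turn [-0.001, 0.0, 0.0]
above [ 0.5306 -0.0496  0.0491] shift [-13.9, 0.6, 0.8] turn [-0.001, 0.0, 0.0]
push [ 0.5431 -0.0495  0.0491] shift [-1.4, 0.6, -0.4] turn [-0.001, 0.0, 0.0]
low1 [ 0.5433 -0.0495  0.032 ] shift [0.5, 0.6, 16.5] turn [-0.001, 0.05, 0.0]
low2 [ 0.5435 -0.0495  0.0228] shift [1.6, 0.6, 25.7] turn [-0.001, 0.1, 0.0]
up [ 0.5435 -0.0495  0.106 ] shift [-6.8, 0.5, -57.1] turn [-0.001, 0.1, 0.0]
```

View pics/w22z.png

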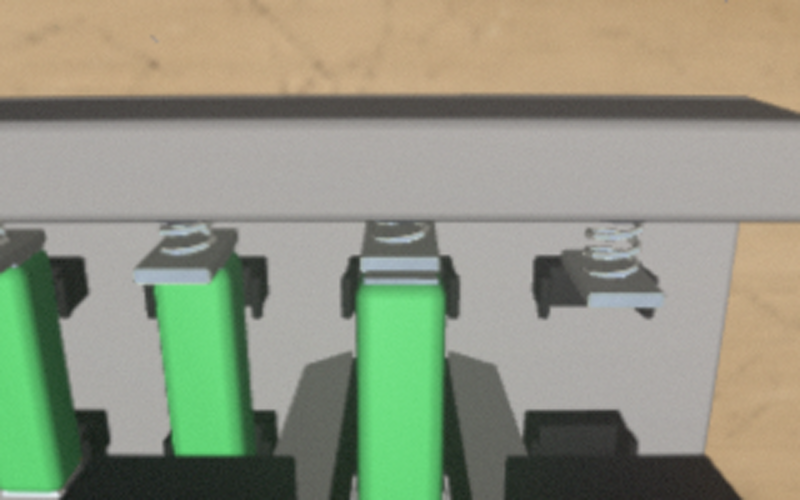

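Same picture as for bay 2 (spring pressed, centred at u≈401). Lower and release.

Call:
play_rows([
  {"claw": 0.0, "linear": [1, 0, 9], "turn": [0, 0.026, 0]},
  {"claw": 0.0, "linear": [2, 0, 16.5], "turn": [0, 0.05, 0]},
  {"claw": 0.0, "linear": [3, 0, 22], "turn": [0, 0.08, 0]},
  {"claw": 0.0, "linear": [3.2, 0, 25], "turn": [0, 0.1, 0]},
  {"claw": 0.0, "linear": [3.2, 0, 25.5], "turn": [0, 0.1, 0]},
  {"claw": 0.0, "linear": [3.2, 0, 25.5], "turn": [0, 0.1, 0]},
])

```text
time_s: 29.12
ee_pos: [0.5452, -0.049, 0.0235]
eef_rot: [-3.141, -0.0, 0.01]
force: [-8.1, -0.1, 9.2]
grip_width: 0.0195
```

Call:
play_rows([
  {"claw": 0.35, "linear": [0, 0, -1], "turn": [0, 0, 0]},
  {"claw": 0.35, "linear": [0, 0, -1], "turn": [0, 0, 0]},
  {"claw": 0.35, "linear": [0, 0, -1], "turn": [0, 0, 0]},
  {"claw": 0.35, "linear": [0, 0, -40], "turn": [0, 0, 0]},
  {"claw": 0.35, "linear": [0, 0, -90], "turn": [0, 0, 0]},
  {"claw": 0.35, "linear": [0, 0, -90], "turn": [0, 0, 0]},
])

```text
time_s: 29.88
ee_pos: [0.547, -0.0493, 0.117]
eef_rot: [3.141, -0.007, 0.01]
force: [-0.7, 0.4, 0.0]
grip_width: 0.0329
```

```bash
python3 - <<'E'
from h import *
im,cp,o=shot('wrist','w23.png'); print(o['ee_pos'],o['eef_rot'],o['force']); report(im,cp,[('green',.036)])
cv2.imwrite('pics/w23z.png',cv2.resize(im[100:300,200:520],None,fx=2.5,fy=2.5,interpolation=cv2.INTER_CUBIC))
E
python3 mv.py 0.640 0.225 0.10 -0.83
```

```text
[ 0.54698215 -0.04929475  0.1169696 ] [ 3.14135422 -0.00657574  0.01028171] [-0.71477379  0.38734372  0.03847554]
green [202.7 219.2] area 1755.5 c [0.5395 0.0502] dims [np.float64(0.0238), np.float64(0.0646)] ang -178.1
green [319.5 220.5] area 1510.0 c [ 0.5395 -0.0502] dims [np.float64(0.0191), np.float64(0.0634)] ang -178.9
green [259.9 219.7] area 1481.5 c [0.5397 0.0008] dims [np.float64(0.0209), np.float64(0.0646)] ang -178.3
green [11.5 94. ] area 1222.5 c [0.6452 0.2065] dims [np.float64(0.0602), np.float64(0.0274)] ang -49.5
t 29.93 now [ 0.5459 -0.0492  0.1146] [-3.141e+00 -3.000e-03  1.000e-02] shift [  96.9 -273.2   15. ] turn [-0.002 -0.003  0.84 ]
```

View pics/w23z.png

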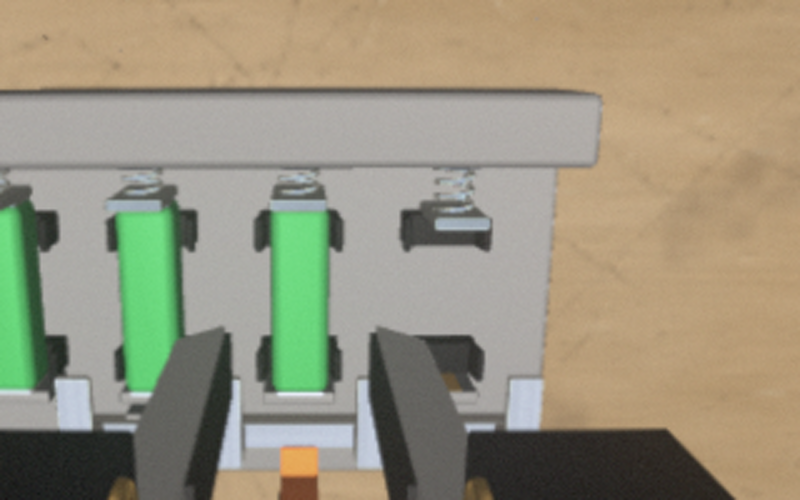

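Call:
play_rows([
  {"claw": 0.4, "linear": [5, -30, -5], "turn": [0, 0, -0.18]},
  {"claw": 0.4, "linear": [15, -65, -5], "turn": [0, 0, -0.36]},
  {"claw": 0.4, "linear": [25, -100, -5], "turn": [0, 0, -0.54]},
  {"claw": 0.4, "linear": [35, -135, -5], "turn": [0, 0, -0.72]},
  {"claw": 0.4, "linear": [45, -170, -5], "turn": [0, 0, -0.9]},
  {"claw": 0.4, "linear": [60, -205, -5], "turn": [0, 0, -1.08]},
  {"claw": 0.4, "linear": [75, -240, -5], "turn": [0, 0, -1.26]},
  {"claw": 0.4, "linear": [90, -260, -5], "turn": [0, 0, -1.44]},
])

```text
time_s: 30.92
ee_pos: [0.6328, 0.2133, 0.1178]
eef_rot: [3.141, 0.0, 1.457]
force: [1.4, -0.5, 0.2]
grip_width: 0.0372
```

```bash
python3 mv.py 0.645 0.230 0.09 2.31
```

```text
t 30.93 now [0.6328 0.2133 0.1178] [3.141 0.    1.457] shift [17.9 10.2 27.8] turn [ 0.     0.    -0.853]
```

Call:
play_rows([
  {"claw": 0.4, "linear": [18, 10, 0], "turn": [0, 0, -0.18]},
  {"claw": 0.4, "linear": [18, 10, 5], "turn": [0, 0, -0.36]},
  {"claw": 0.4, "linear": [18, 10, 10], "turn": [0, 0, -0.54]},
  {"claw": 0.4, "linear": [18, 10, 15], "turn": [0, 0, -0.72]},
  {"claw": 0.4, "linear": [18, 10, 20], "turn": [0, 0, -0.853]},
  {"claw": 0.4, "linear": [18, 10, 20], "turn": [0, 0, -0.853]},
  {"claw": 0.4, "linear": [18, 10, 20], "turn": [0, 0, -0.853]},
])

```text
time_s: 31.8
ee_pos: [0.6446, 0.23, 0.097]
eef_rot: [-3.141, 0.0, 2.307]
force: [0.1, -0.1, 0.4]
grip_width: 0.0381
```

```bash
python3 - <<'E'
from h import *
im,cp,o=shot('wrist','w24.png'); print(o['ee_pos'],o['eef_rot'],o['qpos']); report(im,cp,[('green',.02)])
E
```

```text
[0.64461944 0.23002957 0.09701078] [-3.14091263e+00  1.72747423e-05  2.30732165e+00] [ 2.89382345e-01  6.94894134e-01  1.19541465e+00 -3.26054222e-04
  1.25188958e+00 -4.47040655e-01]
green [ 95.3 274. ] area 2133.5 c [0.5354 0.0471] dims [np.float64(0.0334), np.float64(0.0698)] ang 0.2
green [322.  207.5] area 1635.0 c [0.6459 0.2324] dims [np.float64(0.0178), np.float64(0.0647)] ang -47.2
```

View pics/w24.png

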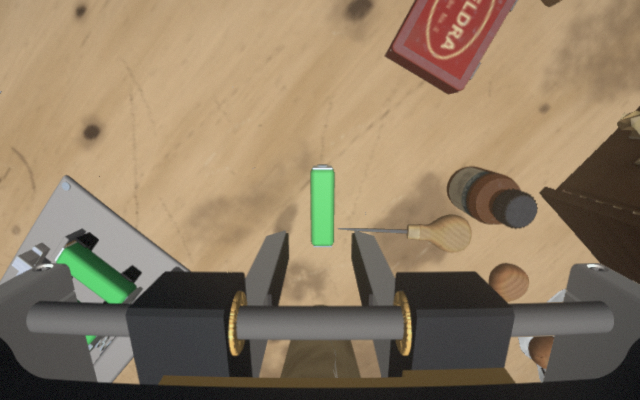

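```bash
python3 - <<'E'
from h import *
cs=cam_pose('side'); cc=cam_pose('scene')
print('side drawer corner', plane(cs,[[172,345],[130,400],[164,235]],0.0)[:,:2].round(3).tolist(), plane(cs,[[164,235],[25,290]],0.2)[:,:2].round(3).tolist())
print('scene', plane(cc,[[275,92],[300,90],[265,62]],0.0)[:,:2].round(3).tolist())
o=get_obs(); cp=cam_pose('wrist',o)
for z in (0,.1,.15,.2): print(z,plane(cp,[[545,190]],z).round(3).tolist())
E
python3 -c "
import cv2
im=cv2.imread('pics/scene0.png')
cv2.imwrite('pics/c0w.png',cv2.resize(im[30:180,230:440],None,fx=3.8,fy=3.8,interpolation=cv2.INTER_CUBIC))"
```

```text
side drawer corner [[0.746, 0.493], [0.779, 0.619], [0.884, 0.135]] [[0.75, 0.424], [0.921, 0.586]]
scene [[0.72, 0.56], [0.8, 0.515], [0.81, 0.778]]
0 [[0.79, 0.378, 0.0]]
0.1 [[0.72, 0.343, 0.1]]
0.15 [[0.686, 0.326, 0.15]]
0.2 [[0.651, 0.309, 0.2]]
```

View pics/c0w.png

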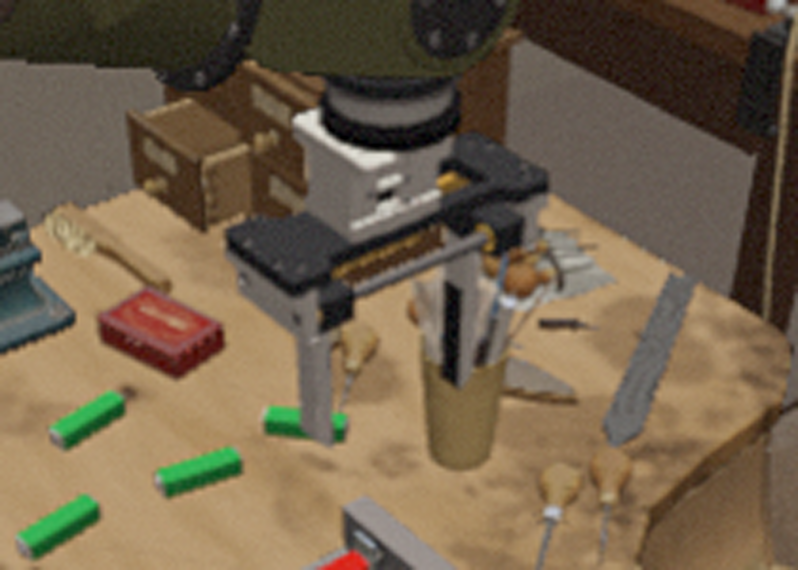

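```bash
python3 mv.py 0.646 0.2322 0.005 2.314
```

```text
t 31.85 now [0.6447 0.2301 0.0973] [-3.141  0.     2.308] shift [ 0.7  2.4 92.3] turn [-0.     0.    -0.006]
```

Call:
play_rows([
  {"claw": 0.4, "linear": [0.7, 2.4, 45], "turn": [0, 0, -0.006]},
  {"claw": 0.4, "linear": [0.7, 2.4, 85], "turn": [0, 0, -0.006]},
  {"claw": 0.4, "linear": [0.7, 2.4, 92.5], "turn": [0, 0, -0.006]},
  {"claw": 0.0, "linear": [0.7, 2.4, 92.5], "turn": [0, 0, -0.006]},
  {"claw": 0.0, "linear": [0.7, 2.4, 92.5], "turn": [0, 0, -0.006]},
  {"claw": 0.0, "linear": [0.7, 2.4, 92.5], "turn": [0, 0, -0.006]},
])

```text
time_s: 32.6
ee_pos: [0.647, 0.2325, 0.0069]
eef_rot: [3.139, 0.002, 2.314]
force: [-0.3, -0.7, 7.4]
grip_width: 0.0198
```

Call:
play_rows([
  {"claw": 0.0, "linear": [0, 0, -30], "turn": [0, 0, 0]},
  {"claw": 0.0, "linear": [0, 0, -85], "turn": [0, 0, 0]},
  {"claw": 0.0, "linear": [0, 0, -105], "turn": [0, 0, 0]},
  {"claw": 0.0, "linear": [0, 0, -105], "turn": [0, 0, 0]},
])

```text
time_s: 33.1
ee_pos: [0.6472, 0.2325, 0.1131]
eef_rot: [3.137, 0.003, 2.314]
force: [-0.2, -0.3, -1.7]
grip_width: 0.0198
```

```bash
python3 - <<'E'
from h import *
im,cp,o=shot('wrist','w25.png'); report(im,cp,[('green',o['ee_pos'][2]+.015)])
E
python3 mv.py 0.531 -0.101 0.11 3.1516
```

```text
green [319.5 248. ] area 3608.5 c [0.6458 0.2347] dims [np.float64(0.0185), np.float64(0.0643)] ang -46.6
green [101.1 265.1] area 1983.0 c [0.5607 0.1414] dims [np.float64(0.0195), np.float64(0.0418)] ang 0.6
green [ 82.1 297.6] area 151.0 c [0.5633 0.1146] dims [np.float64(0.009), np.float64(0.0161)] ang 0.8
t 33.15 now [0.6464 0.2323 0.1111] [3.140e+00 1.000e-03 2.314e+00] shift [-167.4 -310.4    0.7] turn [ 0.001  0.002 -0.838]
```

View pics/w25.png

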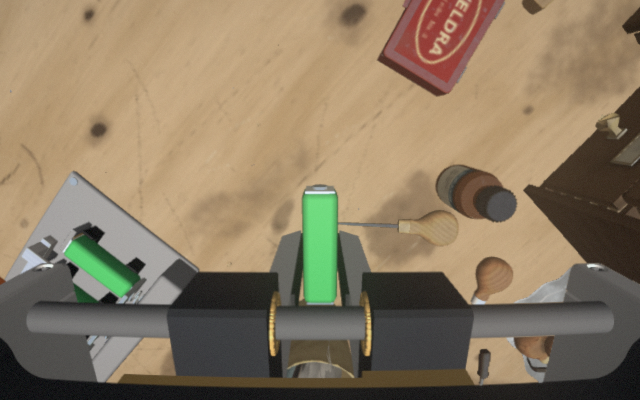

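```bash
python3 - <<'E'
from h import *
def f(fn,ee,rot,v):
    o=dict(get_obs());o['ee_pos']=np.array(ee);o['eef_rot']=np.array(rot);cp=cam_pose('wrist',o)
    for vv in v:
        P=plane(cp,[[320,vv]],ee[2]+.015)[0]; print(fn,vv,R.from_euler('xyz',rot).inv().apply(P-ee).round(4))
f('A20',[.511,.3442,.1003],[3.141,-.001,.214],[196,203])
f('B25',[.6464,.2323,.1111],[3.14,.001,2.314],[185,188,192,301])
E
python3 -c "
import cv2
for n in ('w20','w25'):
  im=cv2.imread('pics/%s.png'%n)
  cv2.imwrite('pics/%sz.png'%n,cv2.resize(im[170:320,260:380],None,fx=4,fy=4,interpolation=cv2.INTER_CUBIC))"
```

```text
A20 196 [ 0.0319  0.0008 -0.015 ]
A20 203 [ 0.0281  0.0008 -0.015 ]
B25 185 [ 0.0379  0.0008 -0.015 ]
B25 188 [ 0.0363  0.0008 -0.015 ]
B25 192 [ 0.0341  0.0008 -0.015 ]
B25 301 [-0.0306  0.0009 -0.015 ]
```

View pics/w20z.png

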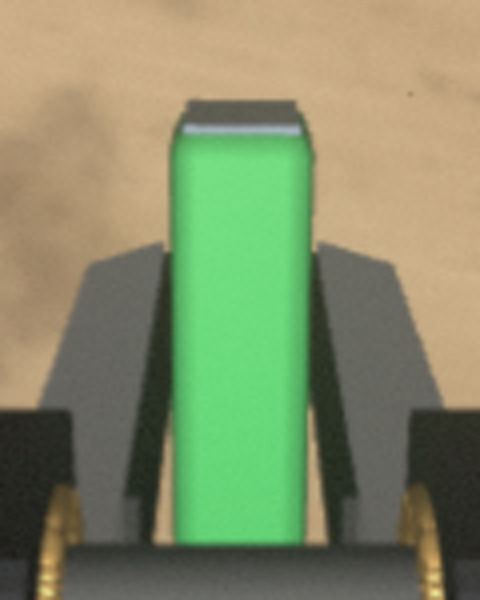

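View pics/w25z.png

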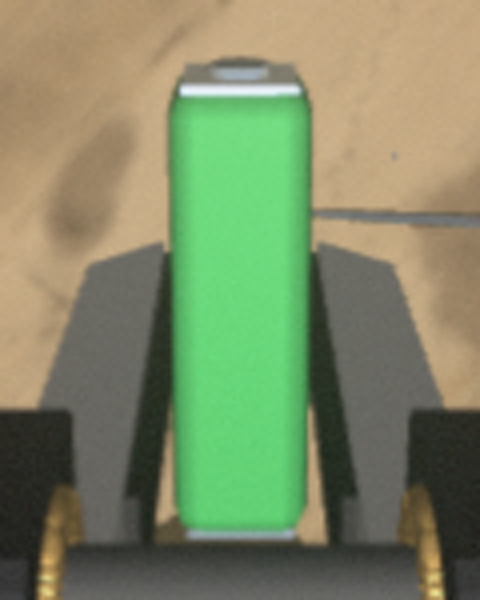

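```bash
cat > pr.py <<'E'
import sys
from h import *
x,y=map(float,sys.argv[1:3])
o=get_obs(); Rm=R.from_euler('xyz',o['eef_rot'])
print(o['time_s'],o['ee_pos'].round(4),o['eef_rot'].round(3),'F',o['force'].round(1))
for n,X,z,p in [('hover',x,.082,-.1),('above',x,.049,-.1),('push',x+.0138,.049,-.1),('low1',x+.014,.032,-.05),('low2',x+.0142,.0228,0),('up',x+.0142,.106,0)]:
    Rt=R.from_euler('xyz',[np.pi,p,np.pi+.01]); T=np.array([X,y,z])
    print(n,T,'shift',(Rm.inv().apply(T-o['ee_pos'])*1000).round(1).tolist(),'turn',(Rm.inv()*Rt).as_rotvec().round(3).tolist())
E
python3 pr.py .531 -.101
```

```text
33.15 [0.6464 0.2323 0.1111] [3.140e+00 1.000e-03 2.314e+00] F [ 0.5  0.1 -1.8]
hover [ 0.531 -0.101  0.082] shift [-167.4, -310.5, 28.7] turn [0.043, 0.096, -0.837]
above [ 0.531 -0.101  0.049] shift [-167.4, -310.6, 61.7] turn [0.043, 0.096, -0.837]
push [ 0.5448 -0.101   0.049 ] shift [-176.7, -300.4, 61.7] turn [0.043, 0.096, -0.837]
low1 [ 0.545 -0.101  0.032] shift [-176.8, -300.3, 78.7] turn [0.022, 0.049, -0.838]
low2 [ 0.5452 -0.101   0.0228] shift [-176.9, -300.2, 87.9] turn [0.001, 0.002, -0.838]
up [ 0.5452 -0.101   0.106 ] shift [-177.0, -300.0, 4.7] turn [0.001, 0.002, -0.838]
```

Call:
play_rows([
  {"claw": 0.0, "linear": [-20, -38, 0], "turn": [0, 0, -0.15]},
  {"claw": 0.0, "linear": [-45, -85, 0], "turn": [0, 0, -0.32]},
  {"claw": 0.0, "linear": [-70, -135, 0], "turn": [0, 0, -0.49]},
  {"claw": 0.0, "linear": [-98, -185, 0], "turn": [0, 0, -0.66]},
  {"claw": 0.0, "linear": [-125, -235, 0], "turn": [0.02, 0.05, -0.82]},
  {"claw": 0.0, "linear": [-150, -280, 10], "turn": [0.043, 0.096, -0.837]},
  {"claw": 0.0, "linear": [-167, -310, 28], "turn": [0.043, 0.096, -0.837]},
  {"claw": 0.0, "linear": [-167.4, -310.5, 28.7], "turn": [0.043, 0.096, -0.837]},
])

```text
time_s: 34.15
ee_pos: [0.5289, -0.1024, 0.079]
eef_rot: [3.14, -0.105, -3.135]
force: [0.8, 0.1, -0.6]
grip_width: 0.0195
```

Call:
play_rows([
  {"claw": 0.0, "linear": [0, 0, 0], "turn": [0, 0, 0]},
])

```text
time_s: 34.28
ee_pos: [0.5287, -0.1018, 0.0781]
eef_rot: [3.14, -0.106, -3.134]
force: [0.5, -0.1, -0.0]
grip_width: 0.0195
```

```bash
python3 pr.py .531 -.101; python3 - <<'E'
from h import *
im,cp,o=shot('wrist','w26.png'); cv2.imwrite('pics/w26z.png',cv2.resize(im[120:320,160:480],None,fx=2.5,fy=2.5,interpolation=cv2.INTER_CUBIC))
im,cp,o=shot('side','s26.png'); cv2.imwrite('pics/s26z.png',cv2.resize(im[130:250,240:400],None,fx=4.5,fy=4.5,interpolation=cv2.INTER_CUBIC))
E
```

```text
34.275 [ 0.5287 -0.1018  0.0781] [ 3.14  -0.106 -3.134] F [ 0.5 -0.1 -0. ]
hover [ 0.531 -0.101  0.082] shift [-1.9, 0.8, -4.1] turn [0.002, -0.006, -0.003]
above [ 0.531 -0.101  0.049] shift [-5.4, 0.7, 28.7] turn [0.002, -0.006, -0.003]
push [ 0.5448 -0.101   0.049 ] shift [-19.1, 0.6, 27.2] turn [0.002, -0.006, -0.003]
low1 [ 0.545 -0.101  0.032] shift [-21.1, 0.6, 44.1] turn [0.002, -0.056, -0.003]
low2 [ 0.5452 -0.101   0.0228] shift [-22.3, 0.6, 53.2] turn [0.002, -0.106, -0.003]
up [ 0.5452 -0.101   0.106 ] shift [-13.5, 0.7, -29.5] turn [0.002, -0.106, -0.003]
```

View pics/w26z.png

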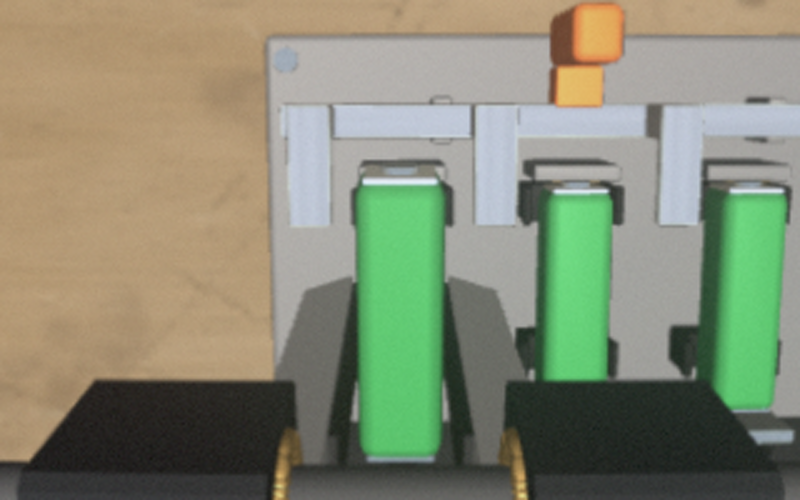

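View pics/s26z.png

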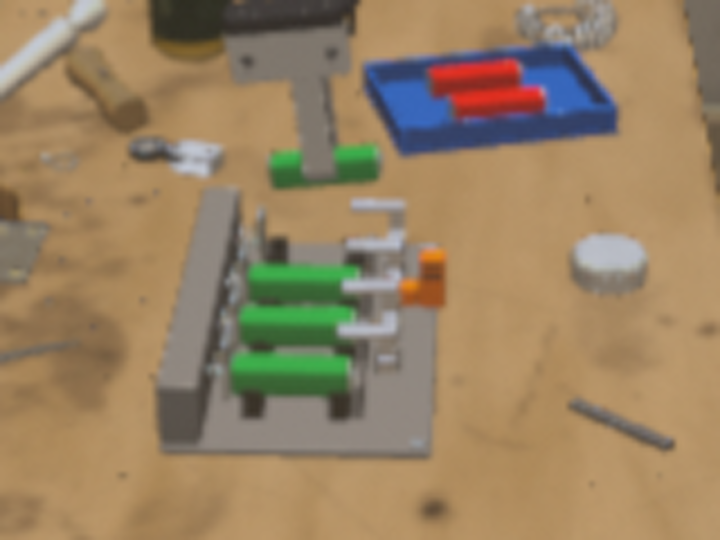

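Call:
play_rows([
  {"claw": 0.0, "linear": [-2, 0.8, 16], "turn": [0.002, -0.006, -0.003]},
  {"claw": 0.0, "linear": [-5.4, 0.8, 29], "turn": [0.002, -0.006, -0.003]},
  {"claw": 0.0, "linear": [-5.4, 0.8, 29], "turn": [0.002, -0.006, -0.003]},
  {"claw": 0.0, "linear": [-11, 0.8, 28.5], "turn": [0.002, -0.006, -0.003]},
  {"claw": 0.0, "linear": [-16, 0.8, 28], "turn": [0.002, -0.006, -0.003]},
  {"claw": 0.0, "linear": [-19.1, 0.8, 27.7], "turn": [0.002, -0.006, -0.003]},
  {"claw": 0.0, "linear": [-19.1, 0.8, 27.7], "turn": [0.002, -0.006, -0.003]},
  {"claw": 0.0, "linear": [-19.1, 0.8, 27.7], "turn": [0.002, -0.006, -0.003]},
])

```text
time_s: 35.38
ee_pos: [0.5447, -0.1005, 0.0489]
eef_rot: [3.141, -0.101, -3.131]
force: [-5.8, 1.0, -0.4]
grip_width: 0.0192
```

```bash
python3 pr.py .531 -.101; python3 - <<'E'
from h import *
im,cp,o=shot('wrist','w27.png'); cv2.imwrite('pics/w27z.png',cv2.resize(im[120:320,160:480],None,fx=2.5,fy=2.5,interpolation=cv2.INTER_CUBIC))
E
```

```text
35.375 [ 0.5447 -0.1005  0.0489] [ 3.141 -0.101 -3.131] F [-5.8  1.  -0.4]
hover [ 0.531 -0.101  0.082] shift [16.9, -0.4, -31.5] turn [0.0, -0.001, 0.001]
above [ 0.531 -0.101  0.049] shift [13.6, -0.4, 1.3] turn [0.0, -0.001, 0.001]
push [ 0.5448 -0.101   0.049 ] shift [-0.1, -0.5, -0.1] turn [0.0, -0.001, 0.001]
low1 [ 0.545 -0.101  0.032] shift [-2.0, -0.5, 16.8] turn [0.0, -0.051, 0.001]
low2 [ 0.5452 -0.101   0.0228] shift [-3.2, -0.5, 26.0] turn [0.0, -0.101, 0.001]
up [ 0.5452 -0.101   0.106 ] shift [5.2, -0.5, -56.8] turn [0.0, -0.101, 0.001]
```

View pics/w27z.png

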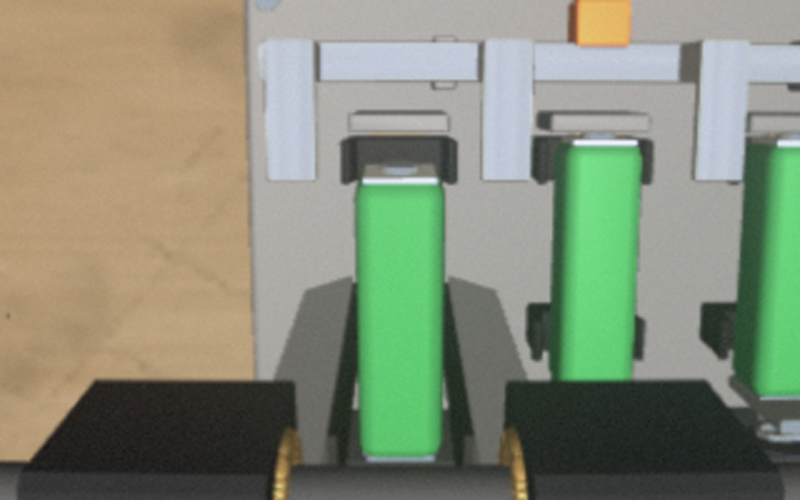

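Call:
play_rows([
  {"claw": 0.0, "linear": [-1, 0, 9], "turn": [0, -0.026, 0]},
  {"claw": 0.0, "linear": [-2, 0, 16.8], "turn": [0, -0.05, 0]},
  {"claw": 0.0, "linear": [-2.7, 0, 22], "turn": [0, -0.08, 0]},
  {"claw": 0.0, "linear": [-3, 0, 25.2], "turn": [0, -0.101, 0]},
  {"claw": 0.0, "linear": [-3, 0, 25.7], "turn": [0, -0.101, 0]},
  {"claw": 0.0, "linear": [-3, 0, 25.7], "turn": [0, -0.101, 0]},
])

```text
time_s: 36.17
ee_pos: [0.5451, -0.1007, 0.0238]
eef_rot: [-3.142, 0.0, -3.131]
force: [-7.7, -0.4, 5.7]
grip_width: 0.0196
```

Call:
play_rows([
  {"claw": 0.35, "linear": [0, 0, -1], "turn": [0, 0, 0]},
  {"claw": 0.35, "linear": [0, 0, -1], "turn": [0, 0, 0]},
  {"claw": 0.35, "linear": [0, 0, -1], "turn": [0, 0, 0]},
  {"claw": 0.35, "linear": [0, 0, -40], "turn": [0, 0, 0]},
  {"claw": 0.35, "linear": [0, 0, -90], "turn": [0, 0, 0]},
  {"claw": 0.35, "linear": [0, 0, -130], "turn": [0, 0, 0]},
  {"claw": 0.35, "linear": [0, 0, -130], "turn": [0, 0, 0]},
])

```text
time_s: 37.05
ee_pos: [0.5465, -0.101, 0.1568]
eef_rot: [-3.14, 0.006, -3.131]
force: [-0.1, -0.1, -0.9]
grip_width: 0.0328
```

```bash
python3 - <<'E'
from h import *
im,cp,o=shot('wrist','w28.png'); print(o['ee_pos'],o['eef_rot'],o['force']); report(im,cp,[('green',.036)])
cv2.imwrite('pics/w28z.png',cv2.resize(im[100:310,200:520],None,fx=2.5,fy=2.5,interpolation=cv2.INTER_CUBIC))
im,cp,o=shot('side','s28.png'); cv2.imwrite('pics/s28z.png',cv2.resize(im[130:250,240:400],None,fx=4.5,fy=4.5,interpolation=cv2.INTER_CUBIC))
E
```

```text
[ 0.54645731 -0.10097667  0.15678998] [-3.14015567  0.00552113 -3.13073057] [-0.06204113 -0.07766639 -0.86576329]
green [425.4 188.8] area 1373.5 c [ 5.38e-01 -1.00e-04] dims [np.float64(0.0662), np.float64(0.022)] ang -179.9
green [475.8 188.2] area 1345.5 c [0.5367 0.0497] dims [np.float64(0.0661), np.float64(0.0241)] ang -179.7
green [373.2 188.8] area 1294.0 c [ 0.5387 -0.0507] dims [np.float64(0.0657), np.float64(0.02)] ang -179.7
green [320. 188.] area 1223.0 c [ 0.5386 -0.1018] dims [np.float64(0.0647), np.float64(0.0187)] ang -179.8
```

View pics/w28z.png

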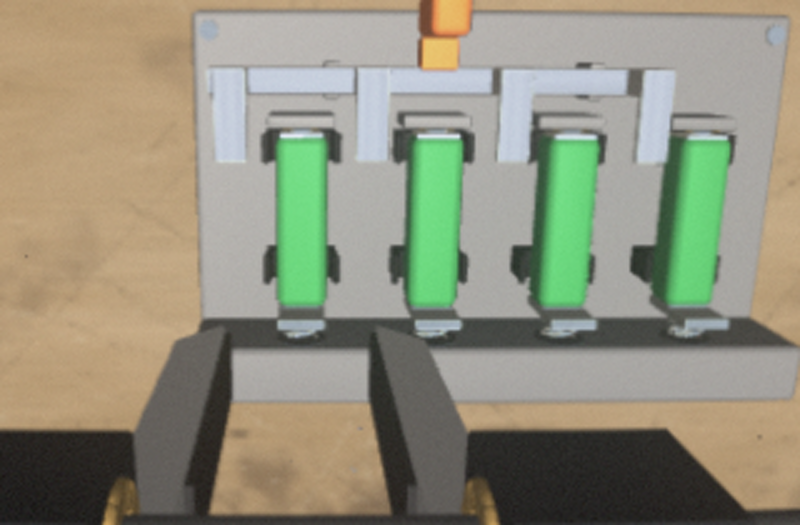

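View pics/s28z.png

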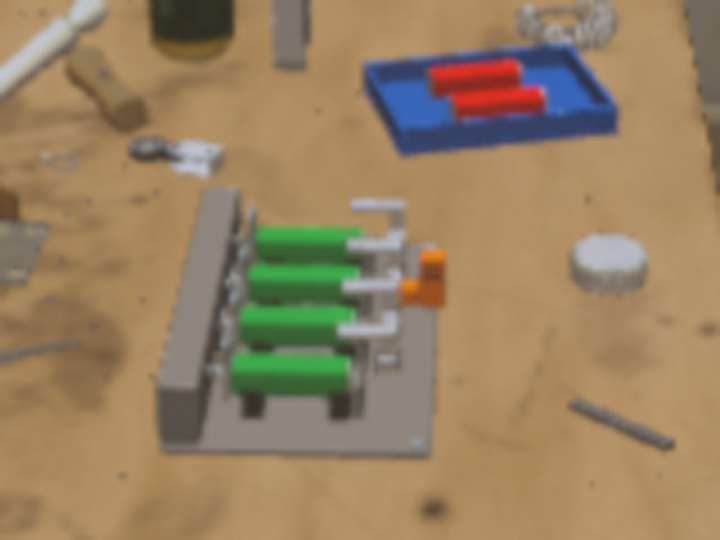

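```bash
python3 mv.py .461 -.0503 .026 3.1416
```

```text
t 37.15 now [ 0.545  -0.1006  0.1533] [ 3.141 -0.    -3.131] shift [ 83.4  51.2 127.3] turn [ 0.    -0.     0.011]
```

Call:
play_rows([
  {"claw": 0.4, "linear": [45, 28, 0], "turn": [0, 0, 0.011]},
  {"claw": 0.4, "linear": [83.4, 51.2, 10], "turn": [0, 0, 0.011]},
  {"claw": 0.4, "linear": [83.4, 51.2, 60], "turn": [0, 0, 0.011]},
  {"claw": 0.4, "linear": [83.4, 51.2, 105], "turn": [0, 0, 0.011]},
  {"claw": 0.4, "linear": [83.4, 51.2, 127], "turn": [0, 0, 0.011]},
  {"claw": 0.4, "linear": [83.4, 51.2, 127], "turn": [0, 0, 0.011]},
])

```text
time_s: 37.9
ee_pos: [0.4594, -0.05, 0.0241]
eef_rot: [3.141, -0.005, 3.141]
force: [-0.3, -0.4, 0.1]
grip_width: 0.0377
```

Call:
play_rows([
  {"claw": 0.0, "linear": [0, 0, 0], "turn": [0, 0, 0]},
  {"claw": 0.0, "linear": [0, 0, 0], "turn": [0, 0, 0]},
  {"claw": 0.0, "linear": [0, 0, 0], "turn": [0, 0, 0]},
  {"claw": 0.0, "linear": [0, 0, 0], "turn": [0, 0, 0]},
], force=25)

```text
time_s: 38.4
ee_pos: [0.4597, -0.0498, 0.0246]
eef_rot: [3.14, -0.004, -3.141]
force: [-0.6, 3.9, 4.5]
grip_width: 0.0137
```

Call:
play_rows([
  {"claw": 0.0, "linear": [0, 7, 0], "turn": [0, 0, 0]},
  {"claw": 0.0, "linear": [0, 14, 0], "turn": [0, 0, 0]},
  {"claw": 0.0, "linear": [0, 20, 0], "turn": [0, 0, 0]},
  {"claw": 0.0, "linear": [0, 25, 0], "turn": [0, 0, 0]},
  {"claw": 0.0, "linear": [0, 27.5, 0], "turn": [0, 0, 0]},
  {"claw": 0.0, "linear": [0, 27.5, 0], "turn": [0, 0, 0]},
  {"claw": 0.0, "linear": [0, 27.5, 0], "turn": [0, 0, 0]},
])

```text
time_s: 39.28
ee_pos: [0.4594, -0.0234, 0.0247]
eef_rot: [-3.141, -0.005, -3.141]
force: [-7.2, -14.6, 5.0]
grip_width: 0.014
```

Call:
play_rows([
  {"claw": 0.4, "linear": [0, -0.5, 0], "turn": [0, 0, 0]},
  {"claw": 0.4, "linear": [0, -0.5, 0], "turn": [0, 0, 0]},
  {"claw": 0.4, "linear": [0, -0.5, 0], "turn": [0, 0, 0]},
  {"claw": 0.4, "linear": [0, -0.5, -50], "turn": [0, 0, 0]},
  {"claw": 0.4, "linear": [0, -0.5, -105], "turn": [0, 0, 0]},
  {"claw": 0.4, "linear": [-50, -0.5, -130], "turn": [0, 0, 0]},
  {"claw": 0.4, "linear": [-70, -0.5, -130], "turn": [0, 0, 0]},
  {"claw": 0.4, "linear": [-70, -0.5, -130], "turn": [0, 0, 0]},
])

```text
time_s: 40.28
ee_pos: [0.5304, -0.0236, 0.1539]
eef_rot: [-3.141, -0.005, -3.141]
force: [-0.3, 0.3, -0.8]
grip_width: 0.0376
```

```bash
python3 - <<'E'
from h import *
im,cp,o=shot('wrist','w29.png'); print(o['time_s'],o['ee_pos'],o['eef_rot'],o['force']); report(im,cp,[('green',.036)])
cv2.imwrite('pics/w29z.png',cv2.resize(im[60:310,150:470],None,fx=2.4,fy=2.4,interpolation=cv2.INTER_CUBIC))
im,cp,o=shot('side','s29.png'); cv2.imwrite('pics/s29z.png',cv2.resize(im[130:250,240:400],None,fx=4.5,fy=4.5,interpolation=cv2.INTER_CUBIC))
im,cp,o=shot('scene','c29.png')
E
```

```text
40.275 [ 0.53038718 -0.02359966  0.15388331] [-3.1408725  -0.0052285  -3.14097924] [-0.30573959  0.32415669 -0.77180517]
green [242.  206.7] area 1151.0 c [ 0.5392 -0.0997] dims [np.float64(0.0212), np.float64(0.065)] ang 0.2
green [398.5 205.2] area 1140.0 c [0.5374 0.0516] dims [np.float64(0.064), np.float64(0.0211)] ang -178.9
green [293.3 206.5] area 1105.0 c [ 0.5388 -0.05  ] dims [np.float64(0.0198), np.float64(0.0652)] ang 0.8
green [347.  205.5] area 1076.5 c [0.5378 0.0018] dims [np.float64(0.0188), np.float64(0.0648)] ang 1.7
```

View pics/w29z.png

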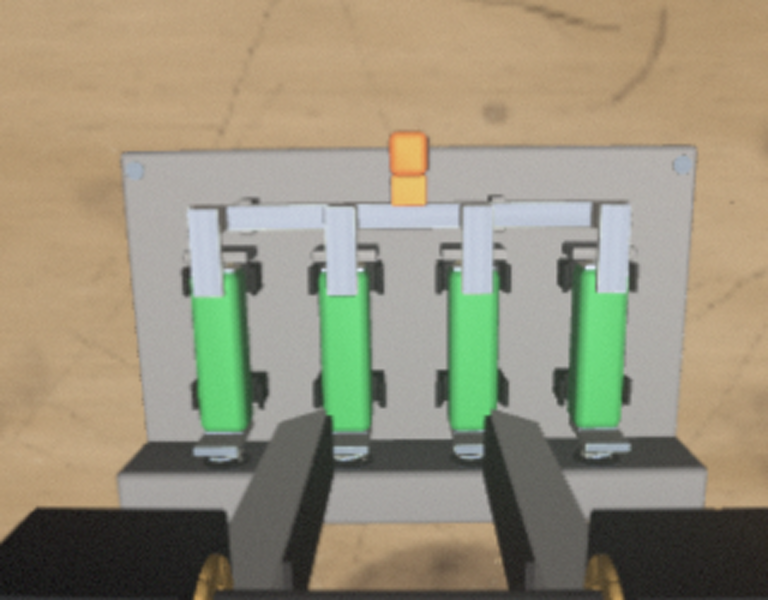

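View pics/s29z.png

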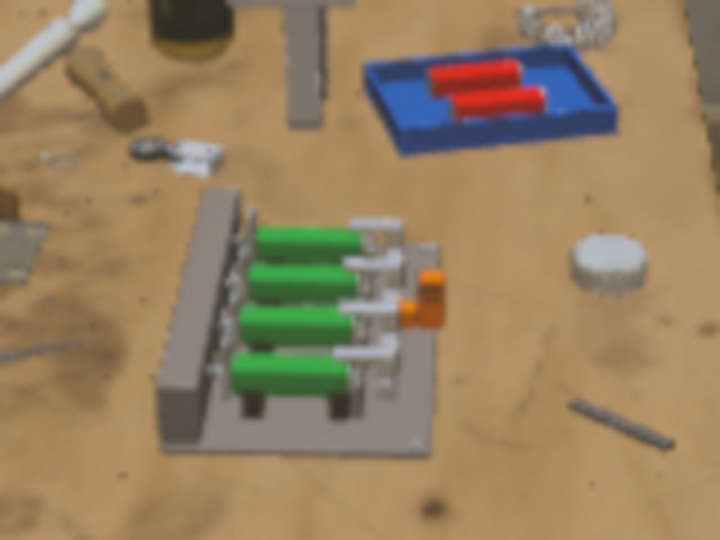

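View pics/c29.png

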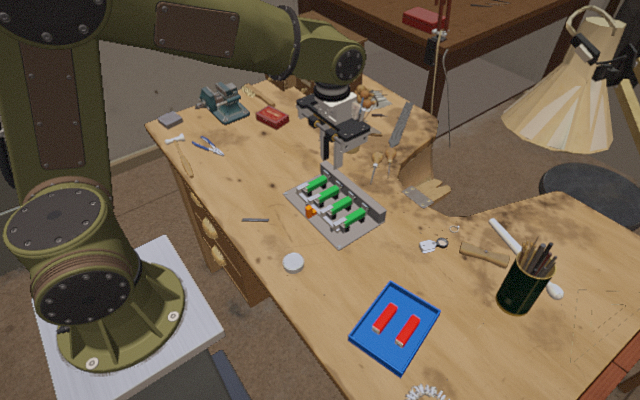

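```bash
python3 -c "
from station import hand_in
print(hand_in())"
```

```text
the job is handed in; nothing more can be done
None
```

The job is finished and handed in at about 40 s of the 210 s allowed. I slid the grip to its unlocked end, laid both red cells in the tray, fitted all four green cells into bays 1 to 4 with the plus end to the front, and slid the grip back to its locked end.

**Last checks in the wrist, side and scene pictures:**
- **Comb:** a tab lies over the front of every bay. The grip travelled about 26 mm and met the end stop with about 15 N.
- **Green cells:** all four lie level behind their front contacts. Their positions agree with those of the red cells, and with each other, to about 2 mm, the limit of the camera calibration.
- **Red cells:** both lie inside the tray.
- **Bystanders:** the tin and the loupe look unmoved, and the arm was clear of everything.

**What did not go cleanly:**
- The opening fingers brushed the tray wall while releasing the first red cell (about 14 N). They may have touched it again at the second.
- Seating the first green cell pressed it down with about 25 N before release.
- My first estimates of where the bays sit along x differed by 2–3 mm between features. I therefore set how far to press each cell back from the spring force (about 5–6 N) and the pictures.

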